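# Feed wire bobbins from the magazine, stack them on the spindle and press the keeper home

## Task

Load the wire stand: empty the bobbin magazine one bobbin at a time by moving its feed slide all the way to its end stop and letting go so that it snaps back by itself, and put every bobbin it gives out flat on the stand's spindle. Then press the black keeper cap over the spindle until it snaps past the catches and sits fully home, without ramming it further, and leave the slide home and the other things on the bench where they are.

Things in the scene. Friction and masses are not known exactly. Their poses are not given: they have to be found in the camera images.
- magazine: Bobbin magazine, fixed: base plate 70 mm wide (y) from x = -33 to +154 mm and an apron 40 mm wide from there to x = -102 mm, tops at z = 8 mm, with a grey roofed tower 65 x 67 mm, 57 mm high, with bobbins flat in a stack, seen through slits in front and sides. Origin: on the worktop under the tower's centre, z up. Outlet: a low gap under the tower's front, x = -32 mm; the feed slide is at +x
- apron (a point): Point on the open apron (z = 8 mm) before the magazine's outlet, at magazine x = -65, y = 0 mm; axes as the magazine's. A full stroke leaves the lowest bobbin centred near here, clear of the tower, free on both y sides; a 4 mm high lip ends the apron 30 mm farther out. With the slide home the next one drops down. It has room for one bobbin: take it off before the next stroke
- feed_slide (a joint): Position in m of the magazine's spring-return feed slide: 0 = home, 0.066 = at its end stop. It moves towards the magazine's -x (the outlet). The spring pushes it home with 2.4 N at home and 6.4 N at the end (up to 3 N more for friction); let go, it flies home in 0.2 to 0.3 s
- tab_top (a point): Centre of the top face (z = 62 mm) of the feed slide's black upright tab, moving with the slide; axes as the magazine's. The tab is 16 mm along x, 12 mm along y, free for 39 mm below its top: pinch it across y, or push on its +x face. At home it is at magazine x = 118 mm; at full stroke its -x face is 11 mm behind the tower's back face, which is 5 mm lower than the tab
- bobbin_1: Wire bobbin, white flanges and copper winding: a ring 54 mm in diameter, 10 mm thick, with a 28 mm bore, about 50 g, all alike. Origin: centre of its underside, z along its axis. Starts stacked in the magazine; 3 or all 4 of the four are present
- bobbin_2: Wire bobbin, white flanges and copper winding: a ring 54 mm in diameter, 10 mm thick, with a 28 mm bore, about 50 g, all alike. Origin: centre of its underside, z along its axis. Starts stacked in the magazine; 3 or all 4 of the four are present
- bobbin_3: Wire bobbin, white flanges and copper winding: a ring 54 mm in diameter, 10 mm thick, with a 28 mm bore, about 50 g, all alike. Origin: centre of its underside, z along its axis. Starts stacked in the magazine; 3 or all 4 of the four are present
- bobbin_4: Wire bobbin, white flanges and copper winding: a ring 54 mm in diameter, 10 mm thick, with a 28 mm bore, about 50 g, all alike. Origin: centre of its underside, z along its axis. Starts stacked in the magazine; 3 or all 4 of the four are present
- spindle_stand: Stand, fixed: grey plate 104 x 104 x 10 mm with an upright stepped steel spindle. Origin: centre of the plate's underside, z up along the spindle. Bobbins rest on a 42 mm wide hub, top at z = 20 mm, and on each other. The spindle is 23 mm thick from there to a shoulder at z = 61 mm, then 15 mm thick up to its coned tip
- spindle_tip (a point): Top of the spindle's coned tip, on its axis, 79 mm above the stand's underside; axes as the stand's. 7 mm below it two small brass sprung catches stick out on the stand's +x and -x sides, to 11.2 mm from the axis. Bobbins pass over them freely; the keeper cap must be pushed past them
- keeper_cap: Black keeper cap, 40 g, standing on the bench: foot flange 42 mm wide, 6 mm high, bore 19 mm; above it a ribbed open sleeve 34 mm wide (26 mm inside) to z = 28 mm, to grip. Origin: centre of its underside, z up. On the spindle it meets the catches with its origin about 4 mm below the tip, passes them with 5 to 14 N, then sits on the shoulder, origin 18 mm below the tip, held by the catches
- driver: Bystander: a small precision screwdriver, 136 mm long, lying
- flux_pot: Bystander: small white jar, 35 mm in diameter, 30 mm high
Things that resemble listed ones, but are neither listed nor needed, are in the scene too. Of the things shaped like the keeper_cap, the black one is meant.

How it is judged:
By the outcome, as a careful person would: the job done as asked, in the order asked, and still so for the second after the job is handed in, with the robot touching nothing.
Of bobbin_1, bobbin_2, bobbin_3, bobbin_4 only 3 to 4 are there at a start; the rules pass over those that are not, and their reading is None.
At some moment in a run one of keeper_cap may be knocked a few centimetres aside while the robot is not near it.
Once in a run the grip may slacken for a moment while it holds something.
It also fails if it takes over 210 s, if anything falls off the work surface, if the arm or the gripper's body presses on something with over 40 N, if the wrist force passes 120 N, or if a joint passes its speed limit or range.

## Robot

A 7-joint arm with a two-finger parallel gripper is mounted at the origin on a cart in front of the work surface, level with it; the furniture and walls round the work are solid. World frame = base frame: x ahead of the robot, y to its left, z up, the work surface at z = 0. Lengths are in m, angles in rad, forces in N, time in s.
With the tool pointing down it reaches from about 0.425 to 0.825 m from the base axis. Payload 3.6 kg.
Tool frame: the origin (TCP) lies midway between the tips of the shut fingers; the grasp point (between the pads) lies 19 mm behind it; z points along the fingers, y is the line along which they close (so a half turn about z gives the same grasp; the last joint's range is limited). The gripper opens to 85 mm and grips with 20 to 120 N. Pads are 22 mm wide; open, the fingers measure 114 mm over their backs; the gripper's body (76 mm by 85 mm) begins 54 mm behind the grasp point. The pads swing forward as they close: fully open they stand 13 mm farther back than shut.
Start: joints at [1.105, 0.615, -0.013, 1.423, 0.008, 1.103, -0.04], TCP at [0.276, -0.588, 0.231] pointing down, gripper open.
Joint ranges: [-3.12, 3.12], [-0.3, 2.06], [-1.34, 1.32], [0.26, 2.42], [-1.36, 4.5], [0.01, 1.98], [-2.84, 2.84]. Speed limits (rad/s): [2.79, 2.79, 3.14, 3.14, 3.14, 3.14, 3.14].

## Interface

Orientations are given as a unit quaternion [w, x, y, z].
In Python, from bench import ctrl gives the robot as it stands.
- The arm moves only by the tool servo_tool, never from a script. Its arguments are lists of equal length, an entry for each row: "grip": the opening, from 0 (shut) to 1 (fully open); "dp": the shift along the world's x, y, z in mm, a list of three; "delta_rot": the turn, a rotation vector about the world's x, y, z in rad, a list of three. A call has 1 to 12 rows; each row shifts and turns the commanded pose from where the row before left it; what a row does not reach is not made up. A row lasts 1/12 s, in which the tool goes at most 41.7 mm and 7.16 degrees, less where a joint would pass 70% of its speed; a pose out of reach is approached as far as the arm can. A call with a gripper value outside its range is refused whole. The fingers move at their own pace and stop on an object; "newtons" is the grip in N (left out, the last holds). Time passes only in rows, so rows that do not move let the fingers close. It gives the time, the measured TCP pose, the force, the opening and the grip force at its end, in the units of the state.
- ctrl.get_obs(): the state, without advancing time (a new reading comes with each control period).
- ctrl.snapshot(name): name is "side" or "top"; returns the picture (420x560x3 uint8, blue, green, red); there is no depth.
- ctrl.camera_params(name): a dict with "fx", "fy", "cx", "cy" (pixels), "camera_from_world" (4x4, takes a point from world to camera coordinates). Camera axes: x right, y down, z forward; pixel columns grow to the right and rows downward; lengths in m; the calibration is good to about 2 mm. A picture is of the moment at which its call begins. camera_params takes no time and is no camera call.
- ctrl.hand_in(): hands the job in; it is judged then, once.
The state is a dict: "clock": time; "joint_pos": joint angles; "joint_velocities": joint speeds; "joint_torque": joint torques, N m; "position": TCP position; "tcp_rot": TCP orientation; "contact_force": force on the tool from outside, world axes, zero at the start; "wrist_torque": the same for the moment, N m; "width": opening from 0.0 (shut) to 1.0 (fully open); "gripper_force": force on a finger pad.
Only numpy, scipy, OpenCV 4.12 (cv2) and the standard library are available. Lean on these libraries where they do the work, as an engineer would, in place of code of your own. Each camera call takes 0.05 s, during which the arm holds its last target. There are 200 camera calls.

## Working session

There is one attempt and no reset: what is moved stays moved. The work goes in short steps, Python scripts to look and compute and a tool call to move; the robot and the scene stay as the last step left them, time stands still between calls to the robot, and variables do not carry over. Pictures are saved under pics/ and viewed, at most 14 in all, crops included, and the job is handed in when it is done.

Besides the shell and the picture viewer there is one more tool, called after "Emit:" as a command line: name --argument value ..., lists and objects as JSON in quotes. servo_tool: Moves the arm, as the interface text tells. Its arguments: {"type":"object","properties":{"grip":{"type":"array","items":{"type":"number"}},"dp":{"type":"array","items":{"type":"array","items":{"type":"number"}}},"delta_rot":{"type":"array","items":{"type":"array","items":{"type":"number"}}},"newtons":{"type":"number"}},"required":["grip","dp","delta_rot"]}

```bash
mkdir -p pics; ls
python3 - <<'E'
from bench import ctrl
import cv2,numpy as np
for n in("side","top"):
    cv2.imwrite(f"pics/{n}0.png",ctrl.snapshot(n)); p=ctrl.camera_params(n)
    print(n,p["fx"],p["fy"],p["cx"],p["cy"]);print(np.round(p["camera_from_world"],4).tolist())
o=ctrl.get_obs();print(o)
E
```

```text
pics
side 513.8709662578597 513.8709662578597 285.4720527426092 209.82525305861697
[[0.5809, -0.814, -0.0041, -0.3621], [-0.3068, -0.2143, -0.9273, 0.261], [0.7539, 0.5399, -0.3743, 0.9692], [0.0, 0.0, 0.0, 1.0]]
top 384.46866752541297 384.46866752541297 281.065449950732 213.97272078571848
[[0.007, -1.0, 0.0021, -0.0488], [-0.9845, -0.0072, -0.1752, 0.5681], [0.1752, -0.0008, -0.9845, 0.9379], [0.0, 0.0, 0.0, 1.0]]
{'clock': 0.1, 'joint_pos': array([ 1.10551397,  0.61582472, -0.01259124,  1.42476386,  0.00807395,
        1.10338875, -0.04043363]), 'joint_velocities': array([-1.12728626e-03, -2.66265699e-03, -5.70438209e-05, -2.19181611e-03,
        6.64368245e-04,  2.87776244e-04, -5.31011288e-04]), 'joint_torque': array([ 1.63526456e-03, -4.70381463e+01,  2.60463981e-01, -1.71570003e+01,
        1.01193110e-02,  5.87072951e-03,  7.12418412e-06]), 'position': array([ 0.2758537 , -0.58779445,  0.23024425]), 'tcp_rot': array([-1.13721974e-03,  9.76029507e-01,  2.17635102e-01, -2.64248614e-04]), 'contact_force': array([-0.07205816,  0.43080695, -0.68418847]), 'wrist_torque': array([-0.01531981, -0.0311761 ,  0.01799233]), 'gripper_force': 0.0, 'width': 1.0020065534953384}
```

View pics/side0.png

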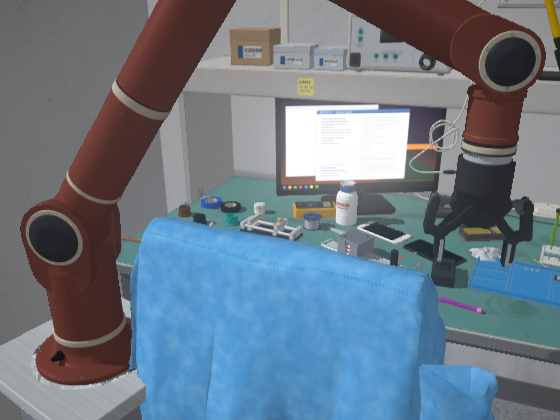

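View pics/top0.png

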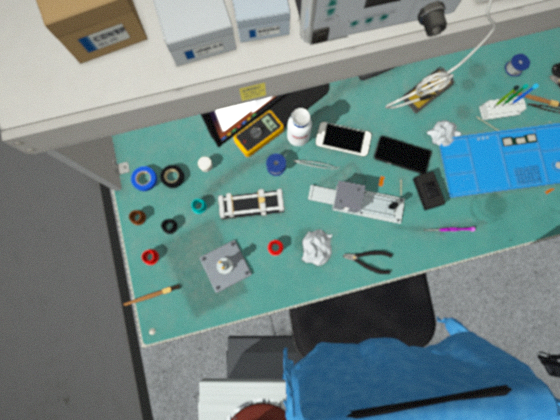

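Run:
```python
import cv2,numpy as np
t=cv2.imread("pics/top0.png")
a=cv2.resize(t[165:235,280:420],None,fx=5.6,fy=5.6,interpolation=cv2.INTER_CUBIC)[:392]
b=cv2.resize(t[150:300,120:300],None,fx=4,fy=4,interpolation=cv2.INTER_CUBIC)
cv2.imwrite("pics/a.png",a);cv2.imwrite("pics/b.png",b)
```

```text
(no output)
```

View pics/a.png

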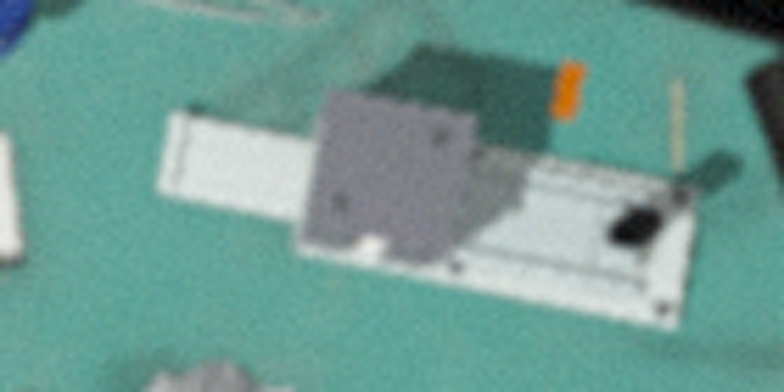

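View pics/b.png

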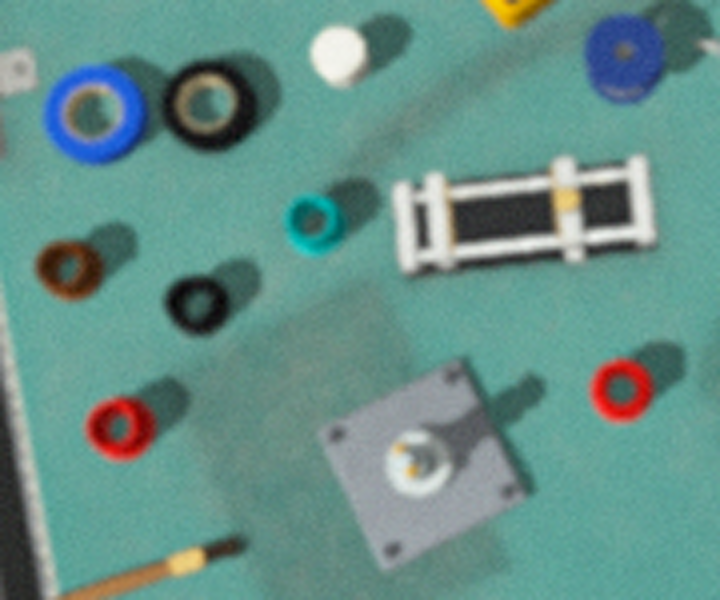

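```bash
cat > h.py <<'E'
from bench import ctrl
import cv2,numpy as np
from scipy.spatial.transform import Rotation as R
def bp(n,u,v,z):
    p=ctrl.camera_params(n);T=p["camera_from_world"];Rm=T[:3,:3];c=-Rm.T@T[:3,3]
    d=Rm.T@np.array([(u-p["cx"])/p["fx"],(v-p["cy"])/p["fy"],1]);return c+d*(z-c[2])/d[2]
def pj(n,P):
    p=ctrl.camera_params(n);q=p["camera_from_world"]@np.r_[P,1];return p["fx"]*q[0]/q[2]+p["cx"],p["fy"]*q[1]/q[2]+p["cy"]
def st():
    o=ctrl.get_obs();q=o["tcp_rot"];M=R.from_quat([q[1],q[2],q[3],q[0]]).as_matrix()
    print("t%.2f"%o["clock"],"p",np.round(o["position"]*1000,1),"z",np.round(M[:,2],3),"y",np.round(M[:,1],3),"yaw(y)%.1f"%np.degrees(np.arctan2(M[1,1],M[0,1])),"F",np.round(o["contact_force"],1),"w%.3f g%.1f"%(o["width"],o["gripper_force"]),"q",np.round(o["joint_pos"],2))
E
python3 - <<'E'
from h import *
A=lambda u,v,z:print((bp("top",280+u/5.6,165+v/5.6,z)*1000).round(1))
B=lambda u,v,z:print((bp("top",120+u/4,150+v/4,z)*1000).round(1))
print("apron corners");A(172,110,8);A(158,192,8)
print("plate corners");A(697,187,8);A(678,325,8)
print("roof");[A(*c,57) for c in((325,90),(475,115),(450,265),(298,250))]
print("tab");A(637,222,62)
print("stand");[B(*c,10) for c in((320,433),(460,357),(530,492),(388,572))]
print("catch");B(400,448,72);B(412,470,72)
print("cap bore z28");B(200,300,28);print("pot");B(340,55,30)
st()
E
```

```text
apron corners
[-1406.8   512.3  8000. ]
[-1126.6   464.   8000. ]
plate corners
[-1156.8  2252.5  8000. ]
[-693.1 2167.4 8000. ]
roof
[-14646.8   8527.1  57000. ]
[-13986.5  12531.   57000. ]
[-9898.6 11742.2 57000. ]
[-10272.7   7729.2  57000. ]
tab
[-12121.6  18240.1  62000. ]
stand
[ -143.4 -1912.  10000. ]
[ -592.3 -1111.6 10000. ]
[  186.7  -685.9 10000. ]
[  644.6 -1488.7 10000. ]
catch
[ -3206.2 -11118.1  72000. ]
[ -2210.6 -10534.8  72000. ]
cap bore z28
[-3553.2 -7885.5 28000. ]
pot
[-8712.9 -6005.6 30000. ]
t0.10 p [ 275.9 -587.8  230.2] z [-0.001  0.002 -1.   ] y [ 0.425 -0.905 -0.002] yaw(y)-64.9 F [-0.1  0.4 -0.7] w1.002 g0.0 q [ 1.11  0.62 -0.01  1.42  0.01  1.1  -0.04]
```

Run:
```python
from h import *
from scipy.optimize import least_squares
def fit(pts,x0):
    f=lambda x:np.ravel([np.array(pj("top",[x[0]+np.cos(x[2])*m[0]-np.sin(x[2])*m[1],x[1]+np.sin(x[2])*m[0]+np.cos(x[2])*m[1],m[2]]))-p for m,p in pts])
    r=least_squares(f,x0);print(r.x.round(4),np.degrees(r.x[2]).round(1),"res",r.fun.round(1));return r.x
a=lambda u,v:np.array([280+u/5.6,165+v/5.6]);b=lambda u,v:np.array([120+u/4,150+v/4])
k=1e-3
# image right = world -y : magazine +x right -> +y image up
P=[((-102,20,8),(172,110)),((-102,-20,8),(158,192)),((154,35,8),(697,187)),((154,-35,8),(678,325)),((-32.5,33.5,57),(325,90)),((32.5,33.5,57),(475,115)),((32.5,-33.5,57),(450,265)),((-32.5,-33.5,57),(298,250)),((118,0,62),(637,222))]
m=fit([(np.array(q)*k,a(*p)) for q,p in P],[.5,-.2,-1.7])
c,s=np.cos(m[2]),np.sin(m[2])
for n,x in(("apron",-.065),("tab",.118),("origin",0)):print(n,(m[:2]+[c*x,s*x]).round(4))
P=[((-52,52,10),(320,433)),((52,52,10),(460,357)),((52,-52,10),(530,492)),((-52,-52,10),(388,572))]
fit([(np.array(q)*k,b(*p)) for q,p in P],[.5,.1,-1.2])
B=lambda u,v,z:print((bp("top",120+u/4,150+v/4,z/1000)*1000).round(1))
B(400,448,72);B(412,470,72);print("cap");B(200,300,28);B(197,305,14);print("pot");B(340,55,30)
```

```text
[ 0.6147 -0.2198 -1.7585] -100.8 res [-0.6  1.4 -0.7  0.9 -0.1  0.3 -0.4  0.8  0.9  0.4 -1.1  0.7 -0.8 -1.1
  1.3 -3.2  1.4 -0. ]
apron [ 0.6269 -0.1559]
tab [ 0.5927 -0.3357]
origin [ 0.6147 -0.2198]
[ 0.4373  0.0978 -1.0648] -61.0 res [-0.6 -0.6 -0.3 -0.4  0.5  0.7  0.4  0.2]
[443.6 104.4  72. ]
[430.2  96.6  72. ]
cap
[541.  245.3  28. ]
[539.6 251.2  14. ]
pot
[707.5 160.4  30. ]
```

Run:
```python
from h import *
from scipy.optimize import least_squares
a=lambda u,v:np.array([280+u/5.6,165+v/5.6]);k=1e-3
P=[((-102,20,8),(172,110)),((-102,-20,8),(158,192)),((154,35,8),(697,187)),((154,-35,8),(678,325)),((-32.5,33.5,57),(325,90)),((32.5,33.5,57),(475,115)),((32.5,-33.5,57),(450,265)),((118,0,62),(648,218))]
f=lambda x:np.ravel([np.array(pj("top",[x[0]+np.cos(x[2])*m[0]-np.sin(x[2])*m[1],x[1]+np.sin(x[2])*m[0]+np.cos(x[2])*m[1],m[2]]))-a(*p) for m,p in((np.array(q)*k,p) for q,p in P)])
r=least_squares(f,[.6,-.2,-1.75],loss="soft_l1");m=r.x;print(m,np.degrees(m[2]),f(m).round(1))
c,s=np.cos(m[2]),np.sin(m[2])
for n,x in(("apron",-.065),("tab",.118)):print(n,(m[:2]+[c*x,s*x]).round(4))
```

```text
[ 0.61652043 -0.22114077 -1.76260863] -100.99003524013224 [-0.   0.7 -0.2  0.1  0.3 -0.1  0.   0.3  1.4 -0.2 -0.6  0.1 -0.3 -1.7
 -0.1  0.2]
apron [ 0.6289 -0.1573]
tab [ 0.594 -0.337]
```

Emit:
servo_tool --grip '[0.5,0.5,0.5,0.5,0.5,0.5,0.5,0.5,0.5]' --dp '[[38,0,0],[36,31,-11],[36,31,-11],[36,31,-11],[36,31,-11],[36,31,-11],[33,31,-11],[33,33,-11],[33,33,-11]]' --delta_rot '[[0,0,0.105],[0,0,0.105],[0,0,0.105],[0,0,0.105],[0,0,0.105],[0,0,0.105],[0,0,0.105],[0,0,0.105],[0,0,0.105]]' --newtons 40

```text
clock: 0.85
position: [0.5556, -0.3693, 0.1544]
tcp_rot: [-0.0, 0.768, 0.64, -0.0]
contact_force: [0.1, -0.7, -0.1]
width: 0.501
gripper_force: 0.0
```

Emit:
servo_tool --grip '[0.5,0.5,0.5,0.5]' --dp '[[0,0,0],[0,0,0],[0,0,0],[0,0,0]]' --delta_rot '[[0,0,0],[0,0,0],[0,0,0],[0,0,0]]'

```text
clock: 1.18
position: [0.5533, -0.3731, 0.1552]
tcp_rot: [0.0, 0.771, 0.637, -0.001]
contact_force: [-0.3, 0.6, 0.3]
width: 0.503
gripper_force: 0.0
```

Run:
```python
from h import *
t=ctrl.snapshot("top");s=ctrl.snapshot("side")
a=cv2.resize(t[145:245,300:440],None,fx=3.8,fy=3.8,interpolation=cv2.INTER_CUBIC)
b=cv2.resize(s[195:295,300:440],None,fx=3.8,fy=3.8,interpolation=cv2.INTER_CUBIC)
b=cv2.resize(b,(266*2,190*2))
cv2.imwrite("pics/c.png",cv2.resize(np.vstack([a,b]),(420,600)))
st()
```

```text
t1.28 p [ 553.4 -373.1  155.6] z [-0.001 -0.002 -1.   ] y [ 0.982 -0.19  -0.   ] yaw(y)-10.9 F [-0.6 -0.  -0. ] w0.496 g0.0 q [ 0.7   0.72 -0.25  1.45  0.2   0.99  0.21]
```

View pics/c.png

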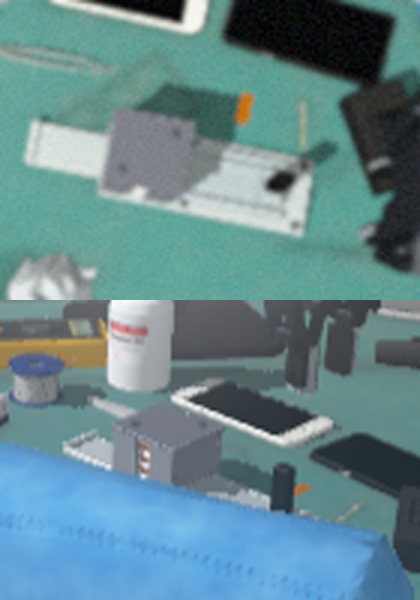

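Emit:
servo_tool --grip '[0.5,0.5,0.5,0.5]' --dp '[[20,18,-5],[21,18,-5],[0,0,-20],[0,0,-20]]' --delta_rot '[[0,0,0],[0,0,0],[0,0,0],[0,0,0]]'

```text
clock: 1.62
position: [0.5982, -0.3337, 0.1065]
tcp_rot: [0.002, 0.769, 0.639, 0.002]
contact_force: [-0.1, -0.1, -0.4]
width: 0.498
gripper_force: 0.0
```

Run:
```python
from h import *
print(pj("side",[.594,-.337,.062]),pj("side",[.590,-.342,.062]),pj("side",[.598,-.332,.062]))
t=ctrl.snapshot("top");s=ctrl.snapshot("side")
a=cv2.resize(t[165:235,340:440],None,fx=5,fy=5,interpolation=cv2.INTER_CUBIC)
b=cv2.resize(s[215:275,340:440],None,fx=5,fy=4,interpolation=cv2.INTER_CUBIC)
cv2.imwrite("pics/d.png",np.vstack([a,b]))
st()
```

```text
(np.float64(394.44223429442803), np.float64(249.46522036584224)) (np.float64(395.70257740906254), np.float64(250.63257736576247)) (np.float64(393.19372393433423), np.float64(248.30882311861234))
t1.72 p [ 592.7 -334.9  101.9] z [-0.007  0.003 -1.   ] y [ 0.982 -0.187 -0.008] yaw(y)-10.8 F [-0.4 -0.2 -0.9] w0.500 g0.0 q [ 0.61  0.81 -0.23  1.45  0.21  0.92  0.12]
```

View pics/d.png

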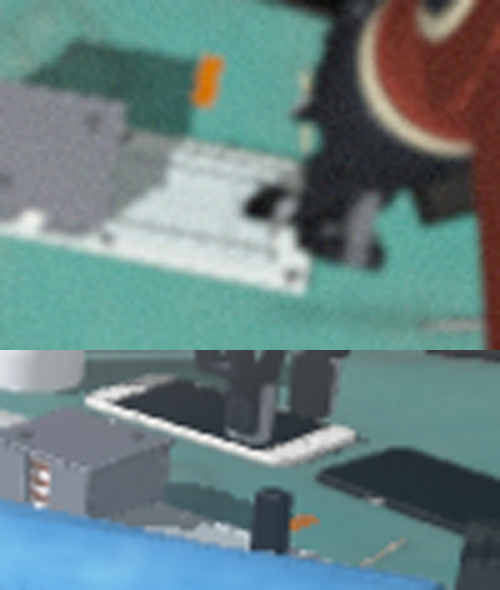

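Emit:
servo_tool --grip '[0.5,0.5,0.5,0.5,0.5,0.5,0.5]' --dp '[[1,-2,-18],[0,0,-18],[0,0,-18],[0,0,-18],[0,0,0],[0,0,0],[0,0,0]]' --delta_rot '[[0,0,0],[0,0,0],[0,0,0],[0,0,0],[0,0,0],[0,0,0],[0,0,0]]'

```text
clock: 2.3
position: [0.5976, -0.3382, 0.0353]
tcp_rot: [0.001, 0.77, 0.637, 0.0]
contact_force: [-0.0, -0.2, 1.0]
width: 0.503
gripper_force: 0.0
```

Emit:
servo_tool --grip '[0,0,0,0,0,0]' --dp '[[0,0,0],[0,0,0],[0,0,0],[0,0,0],[0,0,0],[0,0,0]]' --delta_rot '[[0,0,0],[0,0,0],[0,0,0],[0,0,0],[0,0,0],[0,0,0]]' --newtons 50

```text
clock: 2.8
position: [0.5936, -0.3369, 0.0349]
tcp_rot: [-0.002, 0.771, 0.637, -0.002]
contact_force: [-8.5, 1.8, 7.6]
width: 0.129
gripper_force: 49.0
```

Emit:
servo_tool --grip '[0,0,0,0,0,0,0,0,0]' --dp '[[2.1,10.8,0],[2.1,10.8,0],[2.1,10.8,0],[2.1,10.8,0],[2.1,10.8,0],[1.6,8,0],[0,0,0],[0,0,0],[0,0,0]]' --delta_rot '[[0,0,0],[0,0,0],[0,0,0],[0,0,0],[0,0,0],[0,0,0],[0,0,0],[0,0,0],[0,0,0]]'

```text
clock: 3.55
position: [0.6051, -0.2794, 0.0349]
tcp_rot: [0.0, 0.771, 0.637, -0.004]
contact_force: [-7.4, -4.1, 6.6]
width: 0.132
gripper_force: 48.9
```

Emit:
servo_tool --grip '[0,0,0,0,0]' --dp '[[0.4,2,0],[0.4,2,0],[0.2,1,0],[0,0,0],[0,0,0]]' --delta_rot '[[0,0,0],[0,0,0],[0,0,0],[0,0,0],[0,0,0]]'

```text
clock: 3.97
position: [0.6058, -0.2759, 0.0349]
tcp_rot: [0.001, 0.771, 0.636, -0.005]
contact_force: [-7.0, -5.4, 6.1]
width: 0.132
gripper_force: 48.9
```

Emit:
servo_tool --grip '[0,0,0,0,0,0]' --dp '[[0.4,2,0],[0.4,2,0],[0.4,2,0],[0,0,0],[0,0,0],[0,0,0]]' --delta_rot '[[0,0,0],[0,0,0],[0,0,0],[0,0,0],[0,0,0],[0,0,0]]'

```text
clock: 4.47
position: [0.6066, -0.2722, 0.0349]
tcp_rot: [0.002, 0.772, 0.636, -0.006]
contact_force: [-7.7, -7.8, 5.6]
width: 0.129
gripper_force: 49.1
```

Emit:
servo_tool --grip '[0,0,0,0,0]' --dp '[[0.4,2,0],[0.4,2,0],[0,0,0],[0,0,0],[0,0,0]]' --delta_rot '[[0,0,0],[0,0,0],[0,0,0],[0,0,0],[0,0,0]]'

```text
clock: 4.88
position: [0.6066, -0.2722, 0.035]
tcp_rot: [0.003, 0.772, 0.635, -0.008]
contact_force: [-7.2, -13.0, 3.4]
width: 0.134
gripper_force: 37.8
```

Emit:
servo_tool --grip '[0.6,0.6,0.6,0.6,0.6,0.6,0.6,0.6,0.6]' --dp '[[0,0,0],[0,0,0],[0,0,0],[0,0,15],[0,0,20],[0,0,20],[0,0,20],[0,0,0],[0,0,0]]' --delta_rot '[[0,0,0],[0,0,0],[0,0,0],[0,0,0],[0,0,0],[0,0,0],[0,0,0],[0,0,0],[0,0,0]]'

```text
clock: 5.63
position: [0.6135, -0.2591, 0.1103]
tcp_rot: [0.002, 0.77, 0.638, 0.002]
contact_force: [-0.6, -0.4, -1.1]
width: 0.598
gripper_force: 0.0
```

Run:
```python
from h import *
st()
t=ctrl.snapshot("top");s=ctrl.snapshot("side")
a=cv2.resize(t[165:235,290:430],None,fx=4,fy=4,interpolation=cv2.INTER_CUBIC)
b=cv2.resize(s[215:285,300:440],None,fx=4,fy=4,interpolation=cv2.INTER_CUBIC)
cv2.imwrite("pics/e.png",np.vstack([a,b]))
```

```text
t5.63 p [ 613.5 -259.1  110.3] z [ 0.004 -0.    -1.   ] y [ 0.983 -0.185  0.004] yaw(y)-10.6 F [-0.6 -0.4 -1.1] w0.598 g0.0 q [ 0.49  0.77 -0.23  1.5   0.2   0.89  0.02]
```

View pics/e.png

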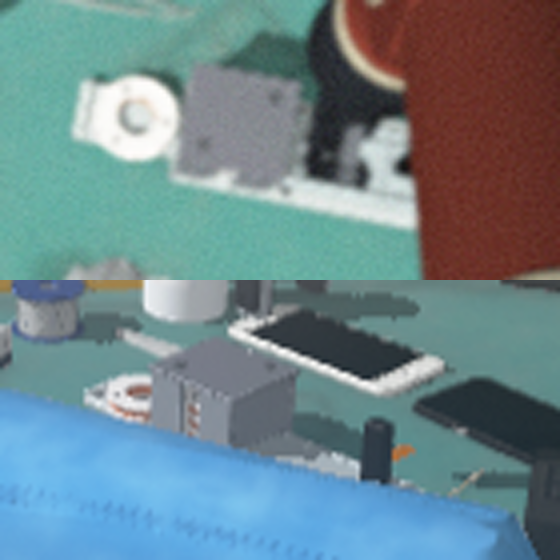

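Run:
```python
from h import *
print(bp("top",322.5,194.2,.018)*1000, bp("side",300+128/4,215+(393-280)/4,.018)*1000)
```

```text
[ 628.77526158 -155.49179939   18.        ] [ 618.19618194 -153.48512775   18.        ]
```

Emit:
servo_tool --grip '[1,1,1,1,1,1,1,1,1]' --dp '[[3,20,0],[3,20,0],[3,20,0],[3,20,0],[3,22,0],[0,0,-10],[0,0,0],[0,0,0],[0,0,0]]' --delta_rot '[[0,0,0],[0,0,0],[0,0,0],[0,0,0],[0,0,0],[0,0,0],[0,0,0],[0,0,0],[0,0,0]]'

```text
clock: 6.48
position: [0.6262, -0.1597, 0.0976]
tcp_rot: [-0.0, 0.771, 0.637, -0.001]
contact_force: [0.7, -0.4, 0.1]
width: 1.004
gripper_force: 0.0
```

Run:
```python
from h import *
st();st()
```

```text
t6.48 p [ 626.2 -159.7   97.6] z [-0.002 -0.001 -1.   ] y [ 0.982 -0.188 -0.002] yaw(y)-10.8 F [ 0.7 -0.4  0.1] w1.004 g0.0 q [ 0.34  0.76 -0.21  1.57  0.2   0.84 -0.14]
t6.48 p [ 626.2 -159.7   97.6] z [-0.002 -0.001 -1.   ] y [ 0.982 -0.188 -0.002] yaw(y)-10.8 F [ 0.7 -0.4  0.1] w1.004 g0.0 q [ 0.34  0.76 -0.21  1.57  0.2   0.84 -0.14]
```

Emit:
servo_tool --grip '[1,1,1,1,1,1,1,1]' --dp '[[2,2,-20],[0,0,-20],[0,0,-20],[0,0,-20],[0,0,-16],[0,0,0],[0,0,0],[0,0,0]]' --delta_rot '[[0,0,0],[0,0,0],[0,0,0],[0,0,0],[0,0,0],[0,0,0],[0,0,0],[0,0,0]]'

```text
clock: 7.15
position: [0.6298, -0.1569, 0.0034]
tcp_rot: [0.001, 0.77, 0.638, 0.001]
contact_force: [-0.1, 0.9, -0.9]
width: 1.004
gripper_force: 0.0
```

Emit:
servo_tool --grip '[0.4,0.4,0.4,0.4,0.4]' --dp '[[0,0,0],[0,0,0],[0,0,0],[0,0,0],[0,0,0]]' --delta_rot '[[0,0,0],[0,0,0],[0,0,0],[0,0,0],[0,0,0]]' --newtons 40

```text
clock: 7.57
position: [0.6297, -0.1561, 0.0042]
tcp_rot: [0.001, 0.77, 0.638, 0.0]
contact_force: [-1.2, 0.6, 5.2]
width: 0.62
gripper_force: 40.8
```

Emit:
servo_tool --grip '[0.4,0.4,0.4,0.4,0.4,0.4,0.4,0.4,0.4,0.4,0.4,0.4]' --dp '[[0,0,15],[0,0,25],[-4,6,30],[-16,21,30],[-16,21,10],[-16,21,0],[-16,21,0],[-16,21,0],[-16,21,0],[-16,21,0],[-16,21,0],[-16,21,0]]' --delta_rot '[[0,0,0],[0,0,0],[0,0,0],[0,0,0],[0,0,0],[0,0,0],[0,0,0],[0,0,0],[0,0,0],[0,0,0],[0,0,0],[0,0,0]]' --newtons 60

```text
clock: 8.57
position: [0.4803, 0.0401, 0.113]
tcp_rot: [0.0, 0.77, 0.638, 0.001]
contact_force: [-0.1, -0.1, -0.6]
width: 0.605
gripper_force: 62.6
```

Emit:
servo_tool --grip '[0.4,0.4,0.4,0.4,0.4,0.4,0.4]' --dp '[[-15,20,0],[-15,20,0],[-15,19,0],[0,0,0],[0,0,0],[0,0,0],[0,0,0]]' --delta_rot '[[0,0,0],[0,0,0],[0,0,0],[0,0,0],[0,0,0],[0,0,0],[0,0,0]]'

```text
clock: 9.15
position: [0.4369, 0.0971, 0.1126]
tcp_rot: [0.001, 0.771, 0.637, 0.0]
contact_force: [0.4, 0.1, -1.4]
width: 0.606
gripper_force: 62.6
```

Run:
```python
from h import *
st()
t=ctrl.snapshot("top")
a=cv2.resize(t[205:325,140:320],None,fx=4,fy=4,interpolation=cv2.INTER_CUBIC)
cv2.imwrite("pics/f.png",a);print("pred spindle z79",pj("top",[.437,.098,.079]))
```

```text
t9.15 p [436.9  97.1 112.6] z [ 0.001 -0.    -1.   ] y [ 0.982 -0.188  0.001] yaw(y)-10.8 F [ 0.4  0.1 -1.4] w0.606 g62.6 q [-0.14  0.5  -0.18  2.12  0.17  0.54 -0.64]
pred spindle z79 (np.float64(222.10703486918175), np.float64(264.583254817304))
```

View pics/f.png

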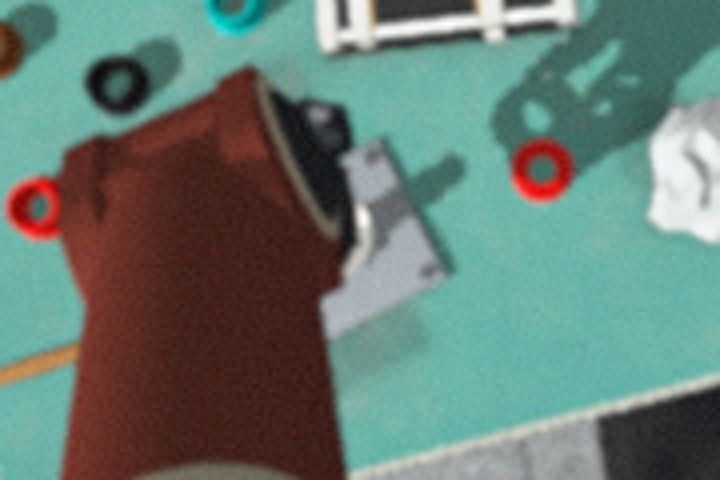

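Run:
```python
from h import *
print(bp("top",140+371/4,205+232/4,.126)*1000,bp("top",140+371/4,205+232/4,.116)*1000)
```

```text
[438.73769201  66.40834437 126.        ] [439.22177476  67.63853808 116.        ]
```

Emit:
servo_tool --grip '[0.4,0.4,0.4,0.4,0.4]' --dp '[[0,1,-14],[0,0,-14],[0,0,-10],[0,0,0],[0,0,0]]' --delta_rot '[[0,0,0],[0,0,0],[0,0,0],[0,0,0],[0,0,0]]'

```text
clock: 9.62
position: [0.4361, 0.0984, 0.074]
tcp_rot: [-0.0, 0.771, 0.637, -0.001]
contact_force: [0.5, -0.1, -1.3]
width: 0.609
gripper_force: 62.6
```

Emit:
servo_tool --grip '[0.4,0.4,0.4,0.4,0.4,0.4]' --dp '[[1,2,0],[0,0,-6],[0,0,-6],[0,0,0],[0,0,0],[0,0,0]]' --delta_rot '[[0,0,0],[0,0,0],[0,0,0],[0,0,0],[0,0,0],[0,0,0]]'

```text
clock: 10.12
position: [0.4369, 0.1011, 0.0623]
tcp_rot: [-0.0, 0.77, 0.638, -0.0]
contact_force: [-0.1, -0.1, -0.3]
width: 0.609
gripper_force: 62.6
```

Emit:
servo_tool --grip '[0.4,0.4,0.4,0.4,0.4]' --dp '[[0,0,-4],[0,0,-4],[0,0,0],[0,0,0],[0,0,0]]' --delta_rot '[[0,0,0],[0,0,0],[0,0,0],[0,0,0],[0,0,0]]'

```text
clock: 10.53
position: [0.4368, 0.1013, 0.0543]
tcp_rot: [-0.0, 0.77, 0.638, -0.0]
contact_force: [0.1, -0.1, 0.2]
width: 0.609
gripper_force: 62.6
```

Emit:
servo_tool --grip '[0.4,0.4,0.4,0.4,0.4,0.4,0.4]' --dp '[[0,0,-5],[0,0,-5],[0,0,-5],[0,0,-5],[0,0,-5],[0,0,0],[0,0,0]]' --delta_rot '[[0,0,0],[0,0,0],[0,0,0],[0,0,0],[0,0,0],[0,0,0],[0,0,0]]'

```text
clock: 11.12
position: [0.4367, 0.1013, 0.0289]
tcp_rot: [-0.0, 0.77, 0.638, -0.0]
contact_force: [0.4, 1.0, -1.1]
width: 0.602
gripper_force: 62.6
```

Emit:
servo_tool --grip '[0.4,0.4,0.4,0.4,0.4,0.4]' --dp '[[0,0,-5],[0,0,-4],[0,0,-2],[0,0,-1],[0,0,0],[0,0,0]]' --delta_rot '[[0,0,0],[0,0,0],[0,0,0],[0,0,0],[0,0,0],[0,0,0]]'

```text
clock: 11.62
position: [0.4369, 0.1012, 0.0173]
tcp_rot: [-0.0, 0.77, 0.638, -0.0]
contact_force: [-0.1, 1.6, -1.6]
width: 0.605
gripper_force: 62.6
```

Emit:
servo_tool --grip '[0.4,0.4,1,1,1,1,1,1,1,1,1,1]' --dp '[[0,0,-1],[0,0,0],[0,0,0],[0,0,0],[0,0,0],[0,0,20],[0,0,25],[0,0,30],[0,0,30],[0,0,0],[0,0,0],[0,0,0]]' --delta_rot '[[0,0,0],[0,0,0],[0,0,0],[0,0,0],[0,0,0],[0,0,0],[0,0,0],[0,0,0],[0,0,0],[0,0,0],[0,0,0],[0,0,0]]'

```text
clock: 12.62
position: [0.4364, 0.1007, 0.121]
tcp_rot: [-0.0, 0.77, 0.638, -0.001]
contact_force: [-0.3, 0.5, -0.8]
width: 1.006
gripper_force: 0.0
```

Emit:
servo_tool --grip '[0.6,0.5,0.5,0.5,0.5,0.5,0.5,0.5,0.5,0.5,0.5,0.5]' --dp '[[9,-24,0],[9,-24,0],[9,-24,0],[9,-24,0],[9,-24,0],[9,-24,0],[9,-24,0],[9,-24,0],[9,-24,0],[9,-24,0],[9,-24,0],[9,-24,0]]' --delta_rot '[[0,0,0],[0,0,0],[0,0,0],[0,0,0],[0,0,0],[0,0,0],[0,0,0],[0,0,0],[0,0,0],[0,0,0],[0,0,0],[0,0,0]]'

```text
clock: 13.62
position: [0.5438, -0.1878, 0.119]
tcp_rot: [-0.002, 0.77, 0.638, -0.001]
contact_force: [0.2, -0.3, -0.3]
width: 0.498
gripper_force: 0.0
```

Emit:
servo_tool --grip '[0.5,0.5,0.5,0.5,0.5,0.5,0.5,0.5,0.5]' --dp '[[8,-25,0],[8,-25,0],[8,-25,0],[8,-25,0],[8,-25,0],[8,-25,0],[0,0,0],[0,0,0],[0,0,0]]' --delta_rot '[[0,0,0],[0,0,0],[0,0,0],[0,0,0],[0,0,0],[0,0,0],[0,0,0],[0,0,0],[0,0,0]]'

```text
clock: 14.37
position: [0.592, -0.3354, 0.1191]
tcp_rot: [-0.002, 0.77, 0.638, -0.0]
contact_force: [0.4, 1.4, -0.1]
width: 0.498
gripper_force: 0.0
```

Run:
```python
from h import *
st()
t=ctrl.snapshot("top");cv2.imwrite("pics/top1.png",t);s=ctrl.snapshot("side");cv2.imwrite("pics/side1.png",s)
a=cv2.resize(t[210:300,150:290],None,fx=4,fy=4,interpolation=cv2.INTER_CUBIC)
b=cv2.resize(s[205:255,250:390],None,fx=4,fy=4,interpolation=cv2.INTER_CUBIC)
cv2.imwrite("pics/g.png",np.vstack([a,b]))
```

```text
t14.37 p [ 592.  -335.4  119.1] z [-0.003  0.003 -1.   ] y [ 0.983 -0.185 -0.004] yaw(y)-10.7 F [ 0.4  1.4 -0.1] w0.498 g0.0 q [ 0.61  0.78 -0.23  1.44  0.2   0.95  0.14]
```

View pics/g.png

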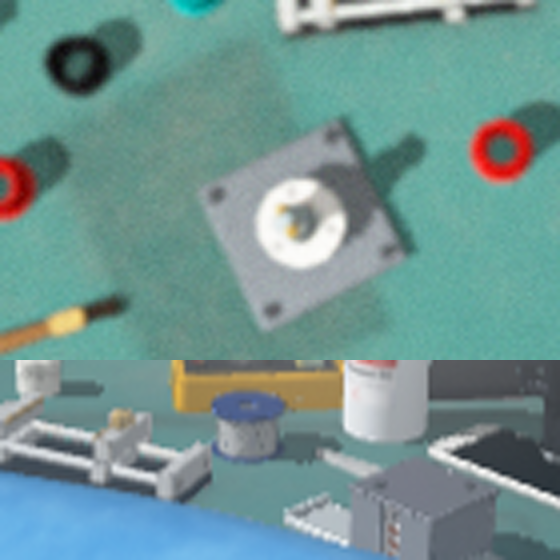

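Emit:
servo_tool --grip '[0.5,0.5,0.5,0.5,0.5,0.5,0.5,0,0,0,0,0]' --dp '[[0,-1.5,-18],[0,0,-18],[0,0,-18],[0,0,-18],[0,0,-12],[0,0,0],[0,0,0],[0,0,0],[0,0,0],[0,0,0],[0,0,0],[0,0,0]]' --delta_rot '[[0,0,0],[0,0,0],[0,0,0],[0,0,0],[0,0,0],[0,0,0],[0,0,0],[0,0,0],[0,0,0],[0,0,0],[0,0,0],[0,0,0]]' --newtons 50

```text
clock: 15.47
position: [0.5933, -0.3386, 0.0389]
tcp_rot: [0.001, 0.77, 0.638, 0.0]
contact_force: [-2.0, 0.9, 6.4]
width: 0.127
gripper_force: 49.3
```

Emit:
servo_tool --grip '[0,0,0,0,0,0,0,0,0,0,0,0]' --dp '[[2.1,10.8,0],[2.1,10.8,0],[2.1,10.8,0],[2.1,10.8,0],[2.1,10.8,0],[1.6,8,0],[0.6,3,0],[0.6,3,0],[0.4,2,0],[0,0,0],[0,0,0],[0,0,0]]' --delta_rot '[[0,0,0],[0,0,0],[0,0,0],[0,0,0],[0,0,0],[0,0,0],[0,0,0],[0,0,0],[0,0,0],[0,0,0],[0,0,0],[0,0,0]]'

```text
clock: 16.47
position: [0.6061, -0.2745, 0.039]
tcp_rot: [0.004, 0.771, 0.637, -0.002]
contact_force: [-2.1, -5.2, 5.0]
width: 0.131
gripper_force: 49.3
```

Emit:
servo_tool --grip '[0,0,0,0,0]' --dp '[[0.4,2,0],[0.4,2,0],[0,0,0],[0,0,0],[0,0,0]]' --delta_rot '[[0,0,0],[0,0,0],[0,0,0],[0,0,0],[0,0,0]]'

```text
clock: 16.88
position: [0.6063, -0.2738, 0.0391]
tcp_rot: [0.005, 0.772, 0.636, -0.004]
contact_force: [-2.4, -9.9, 4.5]
width: 0.123
gripper_force: 49.3
```

Emit:
servo_tool --grip '[0,0,0.6,0.6,0.6,0.6,0.6,0.6,0.6,0.6,0.6,0.6]' --dp '[[0.3,1.5,0],[0,0,0],[0,0,0],[0,0,0],[0,0,0],[0,0,15],[0,0,20],[0,0,20],[0,0,10],[4,20,0],[4,20,0],[4,20,0]]' --delta_rot '[[0,0,0],[0,0,0],[0,0,0],[0,0,0],[0,0,0],[0,0,0],[0,0,0],[0,0,0],[0,0,0],[0,0,0],[0,0,0],[0,0,0]]'

```text
clock: 17.88
position: [0.6202, -0.2012, 0.1024]
tcp_rot: [-0.0, 0.77, 0.638, 0.001]
contact_force: [0.5, 0.7, 1.1]
width: 0.597
gripper_force: 0.0
```

Emit:
servo_tool --grip '[1,1,1,1,1,1,1]' --dp '[[4,20,0],[4,20,0],[0,0,0],[0,0,0],[0,0,0],[0,0,0],[0,0,0]]' --delta_rot '[[0,0,0],[0,0,0],[0,0,0],[0,0,0],[0,0,0],[0,0,0],[0,0,0]]'

```text
clock: 18.47
position: [0.6273, -0.1647, 0.1022]
tcp_rot: [0.0, 0.771, 0.637, -0.0]
contact_force: [-1.0, -0.5, -0.4]
width: 1.0
gripper_force: 0.0
```

Run:
```python
from h import *
st()
t=ctrl.snapshot("top");cv2.imwrite("pics/top2.png",t);s=ctrl.snapshot("side");cv2.imwrite("pics/side2.png",s)
# bobbin centre via white blob on side / dark tab position diff vs side1 reference at home
r=cv2.imread("pics/side0.png");x=s[240:262,386:404].astype(int)-r[240:262,386:404];print("tab diff",abs(x).mean())
w=(t[180:212,305:336].min(2)>150).astype(np.uint8);print(w.sum())
for row in w: print("".join(".#"[k] for k in row))
```

```text
t18.47 p [ 627.3 -164.7  102.2] z [-0.    -0.001 -1.   ] y [ 0.982 -0.188 -0.   ] yaw(y)-10.8 F [-1.  -0.5 -0.4] w1.000 g0.0 q [ 0.34  0.75 -0.21  1.56  0.19  0.85 -0.13]
tab diff 7.5033670033670035
300
...............................
...............................
...............................
................####...........
..............#######..........
.....###....##########.........
.....#################.........
.....################..........
.....################..........
....################...........
....################...........
....################...........
....################...........
....################...........
...#################...........
...#################...........
...################............
...#################...###.....
...##################..........
...##################..........
......##############...........
..........##########...........
............########...........
..............######...........
................###............
...............................
...............................
...............................
...............................
...............................
...............................
...............................
```

Emit:
servo_tool --grip '[1,1,1,1,1,1,1,1,1]' --dp '[[2,8,-18],[0,0,-20],[0,0,-20],[0,0,-20],[0,0,-15],[0,0,-6],[0,0,0],[0,0,0],[0,0,0]]' --delta_rot '[[0,0,0],[0,0,0],[0,0,0],[0,0,0],[0,0,0],[0,0,0],[0,0,0],[0,0,0],[0,0,0]]'

```text
clock: 19.32
position: [0.6308, -0.1552, 0.0046]
tcp_rot: [0.001, 0.77, 0.638, 0.001]
contact_force: [0.7, -0.6, 0.4]
width: 0.999
gripper_force: 0.0
```

Emit:
servo_tool --grip '[0.4,0.4,0.4,0.4,0.4]' --dp '[[0,0,0],[0,0,0],[0,0,0],[0,0,0],[0,0,0]]' --delta_rot '[[0,0,0],[0,0,0],[0,0,0],[0,0,0],[0,0,0]]' --newtons 60

```text
clock: 19.73
position: [0.6305, -0.155, 0.0052]
tcp_rot: [0.001, 0.77, 0.638, 0.001]
contact_force: [-1.2, 0.2, 5.7]
width: 0.608
gripper_force: 61.3
```

Emit:
servo_tool --grip '[0.4,0.4,0.4,0.4,0.4,0.4,0.4,0.4,0.4,0.4,0.4,0.4]' --dp '[[0,0,15],[0,0,25],[-4,6,30],[-16,21,30],[-16,21,10],[-16,21,0],[-16,21,0],[-16,21,0],[-16,21,0],[-16,21,0],[-16,21,0],[-16,21,0]]' --delta_rot '[[0,0,0],[0,0,0],[0,0,0],[0,0,0],[0,0,0],[0,0,0],[0,0,0],[0,0,0],[0,0,0],[0,0,0],[0,0,0],[0,0,0]]'

```text
clock: 20.73
position: [0.4809, 0.041, 0.1138]
tcp_rot: [0.0, 0.77, 0.638, 0.0]
contact_force: [0.6, -0.4, 0.1]
width: 0.604
gripper_force: 62.6
```

Emit:
servo_tool --grip '[0.4,0.4,0.4,0.4,0.4,0.4,0.4,0.4,0.4]' --dp '[[-15,20,0],[-15,21,0],[-15,21,0],[0,0,0],[0,0,0],[0,0,-14],[0,0,-14],[0,0,0],[0,0,0]]' --delta_rot '[[0,0,0],[0,0,0],[0,0,0],[0,0,0],[0,0,0],[0,0,0],[0,0,0],[0,0,0],[0,0,0]]'

```text
clock: 21.48
position: [0.437, 0.1011, 0.0852]
tcp_rot: [0.0, 0.771, 0.637, -0.001]
contact_force: [-0.3, 0.7, -0.6]
width: 0.607
gripper_force: 62.8
```

Run:
```python
from h import *
st()
s=ctrl.snapshot("side");cv2.imwrite("pics/side3.png",s)
t=ctrl.snapshot("top");cv2.imwrite("pics/top3.png",t)
a=cv2.resize(t[170:230,290:430],None,fx=4,fy=4,interpolation=cv2.INTER_CUBIC)
b=cv2.resize(s[215:275,300:440],None,fx=4,fy=4,interpolation=cv2.INTER_CUBIC)
cv2.imwrite("pics/h.png",np.vstack([a,b]))
```

```text
t21.48 p [437.  101.1  85.2] z [-0.001 -0.001 -1.   ] y [ 0.982 -0.188 -0.001] yaw(y)-10.8 F [-0.3  0.7 -0.6] w0.607 g62.8 q [-0.17  0.55 -0.16  2.14  0.19  0.47 -0.66]
```

View pics/h.png

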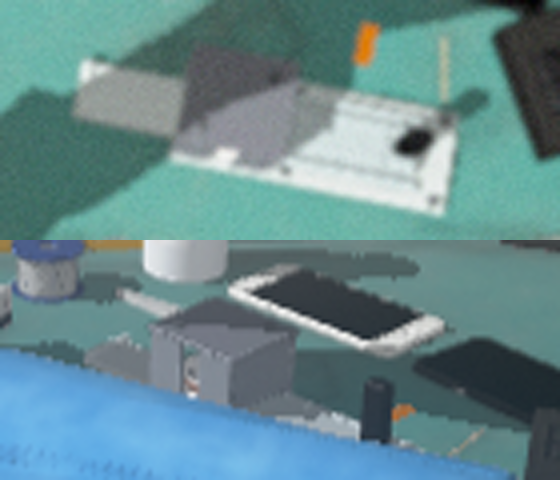

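Emit:
servo_tool --grip '[0.4,0.4,0.4,0.4,0.4,0.4,0.4,0.4,0.4]' --dp '[[0,0.5,-6],[0,0,-5],[0,0,-5],[0,0,-5],[0,0,-5],[0,0,-5],[0,0,0],[0,0,0],[0,0,0]]' --delta_rot '[[0,0,0],[0,0,0],[0,0,0],[0,0,0],[0,0,0],[0,0,0],[0,0,0],[0,0,0],[0,0,0]]'

```text
clock: 22.33
position: [0.4367, 0.1027, 0.0543]
tcp_rot: [-0.0, 0.77, 0.638, -0.0]
contact_force: [-0.8, -0.4, -1.0]
width: 0.605
gripper_force: 62.7
```

Emit:
servo_tool --grip '[0.4,0.4,0.4,0.4,0.4,0.4,0.4]' --dp '[[0,0,-6],[0,0,-6],[0,0,-6],[0,0,-5],[0,0,-2],[0,0,0],[0,0,0]]' --delta_rot '[[0,0,0],[0,0,0],[0,0,0],[0,0,0],[0,0,0],[0,0,0],[0,0,0]]'

```text
clock: 22.92
position: [0.4366, 0.1027, 0.0291]
tcp_rot: [-0.0, 0.77, 0.638, -0.0]
contact_force: [-0.4, -0.1, -0.5]
width: 0.606
gripper_force: 62.7
```

Emit:
servo_tool --grip '[0.4,0.4,1,1,1,1,1,1,1,1,1]' --dp '[[0,0,-1],[0,0,-0.5],[0,0,0],[0,0,0],[0,0,0],[0,0,20],[0,0,25],[0,0,25],[0,0,22],[0,0,0],[0,0,0]]' --delta_rot '[[0,0,0],[0,0,0],[0,0,0],[0,0,0],[0,0,0],[0,0,0],[0,0,0],[0,0,0],[0,0,0],[0,0,0],[0,0,0]]'

```text
clock: 23.83
position: [0.4375, 0.1026, 0.1209]
tcp_rot: [0.001, 0.77, 0.638, 0.001]
contact_force: [0.3, -0.1, 0.4]
width: 0.998
gripper_force: 0.0
```

Emit:
servo_tool --grip '[0.6,0.5,0.5,0.5,0.5,0.5,0.5,0.5,0.5,0.5,0.5,0.5]' --dp '[[9,-24,0],[9,-24,0],[9,-24,0],[9,-24,0],[9,-24,0],[9,-24,0],[9,-24,0],[9,-24,0],[9,-24,0],[9,-24,0],[9,-24,0],[9,-24,0]]' --delta_rot '[[0,0,0],[0,0,0],[0,0,0],[0,0,0],[0,0,0],[0,0,0],[0,0,0],[0,0,0],[0,0,0],[0,0,0],[0,0,0],[0,0,0]]'

```text
clock: 24.83
position: [0.5439, -0.1864, 0.118]
tcp_rot: [-0.001, 0.77, 0.638, -0.001]
contact_force: [0.9, 0.8, 0.3]
width: 0.501
gripper_force: 0.0
```

Emit:
servo_tool --grip '[0.5,0.5,0.5,0.5,0.5,0.5,0.5,0.5,0.5]' --dp '[[8,-25,0],[8,-25,0],[8,-25,0],[8,-25,0],[8,-25,0],[8,-25,0],[0,-2,0],[0,0,0],[0,0,0]]' --delta_rot '[[0,0,0],[0,0,0],[0,0,0],[0,0,0],[0,0,0],[0,0,0],[0,0,0],[0,0,0],[0,0,0]]'

```text
clock: 25.58
position: [0.5919, -0.3359, 0.1181]
tcp_rot: [-0.002, 0.77, 0.638, -0.0]
contact_force: [0.4, 0.0, 0.3]
width: 0.503
gripper_force: 0.0
```

Run:
```python
from h import *
st()
t=ctrl.snapshot("top");cv2.imwrite("pics/top4.png",t)
for n in("top1","top4"):
    x=cv2.imread(f"pics/{n}.png")[245:285,205:245];w=(x.min(2)>175).astype(np.uint8);m=cv2.moments(w,True);print(n,m["m00"],205+m["m10"]/m["m00"],245+m["m01"]/m["m00"])
print(pj("top",[.437,.098,.03]),pj("top",[.437,.098,.04]))
# cap motion
for n in("top0","top1","top4"):
    x=cv2.imread(f"pics/{n}.png")[200:250,150:200];w=(x.max(2)<70).astype(np.uint8);m=cv2.moments(w,True);print(n,m["m00"],150+m["m10"]/m["m00"],200+m["m01"]/m["m00"])
```

```text
t25.58 p [ 591.9 -335.9  118.1] z [-0.003  0.003 -1.   ] y [ 0.983 -0.185 -0.003] yaw(y)-10.7 F [0.4 0.  0.3] w0.503 g0.0 q [ 0.61  0.78 -0.23  1.44  0.2   0.94  0.14]
top1 318.0 223.73584905660377 266.32704402515725
top4 336.0 223.27678571428572 266.0238095238095
(np.float64(224.95488759799406), np.float64(265.45472730911234)) (np.float64(224.39658083993717), np.float64(265.2838796466912))
top0 147.0 169.52380952380952 225.71428571428572
top1 142.0 169.4718309859155 225.64788732394365
top4 141.0 169.43262411347519 225.7163120567376
```

Bobbin two seated; next stroke.

Emit:
servo_tool --grip '[0.5,0.5,0.5,0.5,0.5,0.5,0.5,0,0,0,0,0]' --dp '[[0,-2,-18],[0,0,-18],[0,0,-18],[0,0,-18],[0,0,-11],[0,0,0],[0,0,0],[0,0,0],[0,0,0],[0,0,0],[0,0,0],[0,0,0]]' --delta_rot '[[0,0,0],[0,0,0],[0,0,0],[0,0,0],[0,0,0],[0,0,0],[0,0,0],[0,0,0],[0,0,0],[0,0,0],[0,0,0],[0,0,0]]' --newtons 50

```text
clock: 26.63
position: [0.5931, -0.3395, 0.0384]
tcp_rot: [0.001, 0.77, 0.638, 0.0]
contact_force: [-2.4, 1.8, 6.0]
width: 0.127
gripper_force: 49.2
```

Emit:
servo_tool --grip '[0,0,0,0,0,0,0,0,0,0,0,0]' --dp '[[2.1,10.8,0],[2.1,10.8,0],[2.1,10.8,0],[2.1,10.8,0],[2.1,10.8,0],[1.6,8,0],[0.6,3,0],[0.6,3,0],[0.6,3,0],[0.6,3,0],[0,0,0],[0,0,0]]' --delta_rot '[[0,0,0],[0,0,0],[0,0,0],[0,0,0],[0,0,0],[0,0,0],[0,0,0],[0,0,0],[0,0,0],[0,0,0],[0,0,0],[0,0,0]]'

```text
clock: 27.63
position: [0.6065, -0.2727, 0.0388]
tcp_rot: [0.004, 0.771, 0.636, -0.003]
contact_force: [-1.3, -6.9, 5.8]
width: 0.127
gripper_force: 51.4
```

Emit:
servo_tool --grip '[0,0,0,0,0]' --dp '[[0.4,2,0],[0.4,2,0],[0.2,1,0],[0,0,0],[0,0,0]]' --delta_rot '[[0,0,0],[0,0,0],[0,0,0],[0,0,0],[0,0,0]]'

```text
clock: 28.05
position: [0.6065, -0.2726, 0.0388]
tcp_rot: [0.006, 0.772, 0.635, -0.005]
contact_force: [-3.6, -12.4, 4.9]
width: 0.128
gripper_force: 51.3
```

Emit:
servo_tool --grip '[0.6,0.6,0.6,0.6,0.6,0.6,0.6,0.6,0.6,0.6,0.6]' --dp '[[0,0,0],[0,0,0],[0,0,0],[0,0,15],[0,0,20],[0,0,20],[0,0,10],[4,20,0],[4,20,0],[4,20,0],[4,20,0]]' --delta_rot '[[0,0,0],[0,0,0],[0,0,0],[0,0,0],[0,0,0],[0,0,0],[0,0,0],[0,0,0],[0,0,0],[0,0,0],[0,0,0]]'

```text
clock: 28.97
position: [0.6245, -0.1782, 0.1016]
tcp_rot: [-0.001, 0.77, 0.638, 0.001]
contact_force: [-0.1, -0.5, 0.2]
width: 0.599
gripper_force: 0.0
```

Emit:
servo_tool --grip '[1,1,1,1,1,1]' --dp '[[4,21,0],[0,0,0],[0,0,0],[0,0,0],[0,0,0],[0,0,0]]' --delta_rot '[[0,0,0],[0,0,0],[0,0,0],[0,0,0],[0,0,0],[0,0,0]]'

```text
clock: 29.47
position: [0.6278, -0.1612, 0.1017]
tcp_rot: [0.0, 0.771, 0.637, -0.0]
contact_force: [0.1, -0.7, 0.3]
width: 1.0
gripper_force: 0.0
```

Run:
```python
from h import *
st()
t=ctrl.snapshot("top");cv2.imwrite("pics/top5.png",t);s=ctrl.snapshot("side");cv2.imwrite("pics/side5.png",s)
for n in("top2","top5"):
    w=(cv2.imread(f"pics/{n}.png")[180:212,305:336].min(2)>150);print(n,w.sum(),[int(x) for x in w.sum(1)])
for n in("side0","side2","side3","side5"):
    x=cv2.imread(f"pics/{n}.png")[225:260,340:354];b,g,r=[x[...,i].astype(int) for i in range(3)];print(n,((r-b)>20).sum(1))
```

```text
t29.47 p [ 627.8 -161.2  101.7] z [-0.    -0.001 -1.   ] y [ 0.982 -0.188 -0.   ] yaw(y)-10.8 F [ 0.1 -0.7  0.3] w1.000 g0.0 q [ 0.33  0.75 -0.2   1.56  0.18  0.84 -0.13]
top2 300 [0, 0, 0, 4, 7, 13, 17, 16, 16, 16, 16, 16, 16, 16, 17, 17, 16, 20, 18, 18, 14, 10, 8, 6, 3, 0, 0, 0, 0, 0, 0, 0]
top5 270 [0, 0, 0, 0, 6, 11, 15, 15, 15, 14, 15, 14, 14, 14, 14, 16, 16, 17, 15, 15, 12, 9, 8, 7, 6, 2, 0, 0, 0, 0, 0, 0]
side0 [0 0 0 0 0 0 0 0 0 0 0 0 0 0 0 0 0 0 0 2 1 0 1 2 0 1 2 0 0 0 0 0 0 0 0]
side2 [0 0 0 0 0 0 0 0 0 0 0 0 0 0 0 0 0 0 0 0 0 0 0 0 0 0 2 0 0 0 0 0 0 0 0]
side3 [0 0 0 0 0 0 0 0 0 0 0 0 0 0 0 0 0 0 0 0 0 0 0 0 0 0 1 0 0 0 0 0 0 0 0]
side5 [0 0 0 0 0 0 0 0 0 0 0 0 0 0 0 0 0 0 0 0 0 0 0 0 0 0 0 0 0 0 0 0 0 0 0]
```

Emit:
servo_tool --grip '[1,1,1,1,1,1,1,1,1]' --dp '[[2,5,-18],[0,0,-20],[0,0,-20],[0,0,-20],[0,0,-15],[0,0,-5],[0,0,0],[0,0,0],[0,0,0]]' --delta_rot '[[0,0,0],[0,0,0],[0,0,0],[0,0,0],[0,0,0],[0,0,0],[0,0,0],[0,0,0],[0,0,0]]'

```text
clock: 30.32
position: [0.6313, -0.1547, 0.0052]
tcp_rot: [0.001, 0.77, 0.638, 0.001]
contact_force: [0.5, -0.1, -0.5]
width: 1.002
gripper_force: 0.0
```

Emit:
servo_tool --grip '[0.4,0.4,0.4,0.4,0.4]' --dp '[[0,0,0],[0,0,0],[0,0,0],[0,0,0],[0,0,0]]' --delta_rot '[[0,0,0],[0,0,0],[0,0,0],[0,0,0],[0,0,0]]' --newtons 60

```text
clock: 30.73
position: [0.6312, -0.1545, 0.0054]
tcp_rot: [0.001, 0.77, 0.638, 0.001]
contact_force: [-1.0, -0.3, 5.9]
width: 0.594
gripper_force: 62.9
```

Emit:
servo_tool --grip '[0.4,0.4,0.4,0.4,0.4,0.4,0.4,0.4,0.4,0.4,0.4,0.4]' --dp '[[0,0,15],[0,0,25],[-4,6,30],[-16,21,30],[-16,21,10],[-16,21,0],[-16,21,0],[-16,21,0],[-16,21,0],[-16,21,0],[-16,21,0],[-16,21,0]]' --delta_rot '[[0,0,0],[0,0,0],[0,0,0],[0,0,0],[0,0,0],[0,0,0],[0,0,0],[0,0,0],[0,0,0],[0,0,0],[0,0,0],[0,0,0]]'

```text
clock: 31.73
position: [0.4813, 0.0415, 0.114]
tcp_rot: [0.0, 0.77, 0.638, 0.0]
contact_force: [0.2, 1.4, -0.2]
width: 0.595
gripper_force: 62.6
```

Emit:
servo_tool --grip '[0.4,0.4,0.4,0.4,0.4,0.4,0.4,0.4,0.4]' --dp '[[-15,20,0],[-16,21,0],[-15,21,0],[0,0,0],[0,0,0],[0,0,-14],[0,0,-14],[0,0,0],[0,0,0]]' --delta_rot '[[0,0,0],[0,0,0],[0,0,0],[0,0,0],[0,0,0],[0,0,0],[0,0,0],[0,0,0],[0,0,0]]'

```text
clock: 32.48
position: [0.4364, 0.1016, 0.0855]
tcp_rot: [-0.0, 0.771, 0.637, -0.001]
contact_force: [-0.3, -0.3, -0.2]
width: 0.591
gripper_force: 62.6
```

Run:
```python
from h import *
st()
c,s=np.cos(-1.7626),np.sin(-1.7626)
for z in(.013,.023,.033,.043):
    print(z,[np.round(pj("side",[.6165+c*x-s*y,-.2211+s*x+c*y,z]),1) for x,y in((-.0325,0),(0,-.0335))])
print((ctrl.snapshot("top")[180:212,305:336].min(2)>150).sum())
```

```text
t32.48 p [436.4 101.6  85.5] z [-0.001 -0.001 -1.   ] y [ 0.982 -0.188 -0.001] yaw(y)-10.8 F [-0.3 -0.3 -0.2] w0.591 g62.6 q [-0.17  0.55 -0.15  2.14  0.18  0.47 -0.65]
0.013 [array([344.7, 247.8]), array([345.9, 256.1])]
0.023 [array([344.9, 244.3]), array([346.1, 252.5])]
0.033 [array([345. , 240.8]), array([346.3, 248.9])]
0.043 [array([345.2, 237.3]), array([346.4, 245.3])]
107
```

Emit:
servo_tool --grip '[0.4,0.4,0.4,0.4,0.4,0.4,0.4,0.4,0.4]' --dp '[[0.5,1,-6],[0,0,-5],[0,0,-5],[0,0,-5],[0,0,-5],[0,0,-5],[0,0,0],[0,0,0],[0,0,0]]' --delta_rot '[[0,0,0],[0,0,0],[0,0,0],[0,0,0],[0,0,0],[0,0,0],[0,0,0],[0,0,0],[0,0,0]]'

```text
clock: 33.28
position: [0.4368, 0.1037, 0.0548]
tcp_rot: [-0.0, 0.77, 0.638, 0.0]
contact_force: [-0.1, -0.9, -0.8]
width: 0.596
gripper_force: 62.6
```

Emit:
servo_tool --grip '[0.4,0.4,0.4,0.4,0.4,0.4,0.4]' --dp '[[0,0,-5],[0,0,-5],[0,0,-3],[0,0,-2],[0,0,-1],[0,0,0],[0,0,0]]' --delta_rot '[[0,0,0],[0,0,0],[0,0,0],[0,0,0],[0,0,0],[0,0,0],[0,0,0]]'

```text
clock: 33.87
position: [0.4367, 0.1036, 0.0388]
tcp_rot: [-0.0, 0.77, 0.638, -0.0]
contact_force: [0.4, -0.0, 0.4]
width: 0.591
gripper_force: 62.6
```

Emit:
servo_tool --grip '[0.4,0.4,1,1,1,1,1,1,1,1,1]' --dp '[[0,0,-1],[0,0,0],[0,0,0],[0,0,0],[0,0,0],[0,0,20],[0,0,20],[0,0,20],[0,0,20],[0,0,0],[0,0,0]]' --delta_rot '[[0,0,0],[0,0,0],[0,0,0],[0,0,0],[0,0,0],[0,0,0],[0,0,0],[0,0,0],[0,0,0],[0,0,0],[0,0,0]]'

```text
clock: 34.78
position: [0.4374, 0.1037, 0.1187]
tcp_rot: [0.001, 0.77, 0.638, 0.001]
contact_force: [0.8, -0.4, -0.8]
width: 1.002
gripper_force: 0.0
```

Emit:
servo_tool --grip '[0.6,0.5,0.5,0.5,0.5,0.5,0.5,0.5,0.5,0.5,0.5,0.5]' --dp '[[9,-24,0],[9,-24,0],[9,-24,0],[9,-24,0],[9,-24,0],[9,-24,0],[9,-24,0],[9,-24,0],[9,-24,0],[9,-24,0],[9,-24,0],[9,-24,0]]' --delta_rot '[[0,0,0],[0,0,0],[0,0,0],[0,0,0],[0,0,0],[0,0,0],[0,0,0],[0,0,0],[0,0,0],[0,0,0],[0,0,0],[0,0,0]]'

```text
clock: 35.78
position: [0.544, -0.1854, 0.1161]
tcp_rot: [-0.001, 0.77, 0.638, -0.001]
contact_force: [-0.4, -0.4, -0.2]
width: 0.5
gripper_force: 0.0
```

Emit:
servo_tool --grip '[0.5,0.5,0.5,0.5,0.5,0.5,0.5,0.5,0.5]' --dp '[[8,-25,0],[8,-25,0],[8,-25,0],[8,-25,0],[8,-25,0],[8,-25,0],[0,-3,0],[0,0,0],[0,0,0]]' --delta_rot '[[0,0,0],[0,0,0],[0,0,0],[0,0,0],[0,0,0],[0,0,0],[0,0,0],[0,0,0],[0,0,0]]'

```text
clock: 36.53
position: [0.5919, -0.336, 0.1161]
tcp_rot: [-0.002, 0.77, 0.638, -0.0]
contact_force: [-0.1, -0.5, -0.2]
width: 0.5
gripper_force: 0.0
```

Run:
```python
from h import *
st()
t=ctrl.snapshot("top");cv2.imwrite("pics/top6.png",t)
for n in("top1","top4","top6"):
    x=cv2.imread(f"pics/{n}.png")[245:285,205:245];w=(x.min(2)>175).astype(np.uint8);m=cv2.moments(w,True);print(n,m["m00"],205+m["m10"]/m["m00"],245+m["m01"]/m["m00"])
    x=cv2.imread(f"pics/{n}.png")[200:250,150:200];w=(x.max(2)<70).astype(np.uint8);m=cv2.moments(w,True);print(n,m["m00"],150+m["m10"]/m["m00"],200+m["m01"]/m["m00"])
```

```text
t36.53 p [ 591.9 -336.   116.1] z [-0.003  0.003 -1.   ] y [ 0.983 -0.186 -0.003] yaw(y)-10.7 F [-0.1 -0.5 -0.2] w0.500 g0.0 q [ 0.6   0.79 -0.22  1.44  0.19  0.94  0.14]
top1 318.0 223.73584905660377 266.32704402515725
top1 142.0 169.4718309859155 225.64788732394365
top4 336.0 223.27678571428572 266.0238095238095
top4 141.0 169.43262411347519 225.7163120567376
top6 363.0 221.76859504132233 266.0495867768595
top6 142.0 169.4788732394366 225.69014084507043
```

Fourth stroke.

Emit:
servo_tool --grip '[0.5,0.5,0.5,0.5,0.5,0.5,0.5,0,0,0,0,0]' --dp '[[0,-2,-18],[0,0,-18],[0,0,-18],[0,0,-16],[0,0,-11],[0,0,0],[0,0,0],[0,0,0],[0,0,0],[0,0,0],[0,0,0],[0,0,0]]' --delta_rot '[[0,0,0],[0,0,0],[0,0,0],[0,0,0],[0,0,0],[0,0,0],[0,0,0],[0,0,0],[0,0,0],[0,0,0],[0,0,0],[0,0,0]]' --newtons 50

```text
clock: 37.58
position: [0.5931, -0.3395, 0.0383]
tcp_rot: [0.001, 0.77, 0.638, 0.0]
contact_force: [-2.9, 1.2, 5.3]
width: 0.127
gripper_force: 49.3
```

Emit:
servo_tool --grip '[0,0,0,0,0,0,0,0,0,0,0,0]' --dp '[[2.1,10.8,0],[2.1,10.8,0],[2.1,10.8,0],[2.1,10.8,0],[2.1,10.8,0],[1.6,8,0],[0.6,3,0],[0.6,3,0],[0.6,3,0],[0.6,3,0],[0,0,0],[0,0,0]]' --delta_rot '[[0,0,0],[0,0,0],[0,0,0],[0,0,0],[0,0,0],[0,0,0],[0,0,0],[0,0,0],[0,0,0],[0,0,0],[0,0,0],[0,0,0]]'

```text
clock: 38.58
position: [0.6067, -0.2721, 0.0387]
tcp_rot: [0.004, 0.771, 0.637, -0.003]
contact_force: [-1.6, -6.3, 6.2]
width: 0.135
gripper_force: 51.1
```

Emit:
servo_tool --grip '[0,0,0,0,0]' --dp '[[0.4,2,0],[0.4,2,0],[0.2,1,0],[0,0,0],[0,0,0]]' --delta_rot '[[0,0,0],[0,0,0],[0,0,0],[0,0,0],[0,0,0]]'

```text
clock: 39.0
position: [0.6067, -0.2718, 0.0388]
tcp_rot: [0.006, 0.772, 0.636, -0.005]
contact_force: [-2.9, -10.7, 4.9]
width: 0.13
gripper_force: 50.9
```

Emit:
servo_tool --grip '[0.6,0.6,0.6,0.6,0.6,0.6,0.6,0.6,0.6,0.6,0.6]' --dp '[[0,0,0],[0,0,0],[0,0,0],[0,0,15],[0,0,20],[0,0,20],[0,0,10],[4,20,0],[4,20,0],[4,20,0],[4,20,0]]' --delta_rot '[[0,0,0],[0,0,0],[0,0,0],[0,0,0],[0,0,0],[0,0,0],[0,0,0],[0,0,0],[0,0,0],[0,0,0],[0,0,0]]'

```text
clock: 39.92
position: [0.6244, -0.1783, 0.1016]
tcp_rot: [-0.001, 0.77, 0.638, 0.0]
contact_force: [0.1, 1.1, 0.0]
width: 0.6
gripper_force: 0.0
```

Emit:
servo_tool --grip '[1,1,1,1,1,1]' --dp '[[4,21,0],[0,0,0],[0,0,0],[0,0,0],[0,0,0],[0,0,0]]' --delta_rot '[[0,0,0],[0,0,0],[0,0,0],[0,0,0],[0,0,0],[0,0,0]]'

```text
clock: 40.42
position: [0.6278, -0.1612, 0.1017]
tcp_rot: [0.0, 0.771, 0.637, -0.0]
contact_force: [0.4, -0.5, 1.0]
width: 0.999
gripper_force: 0.0
```

Run:
```python
from h import *
st()
t=ctrl.snapshot("top");cv2.imwrite("pics/top7.png",t);s=ctrl.snapshot("side");cv2.imwrite("pics/side7.png",s)
w=(t[180:212,305:336].min(2)>150);print(w.sum(),[int(x) for x in w.sum(1)])
```

```text
t40.42 p [ 627.8 -161.2  101.7] z [-0.    -0.001 -1.   ] y [ 0.982 -0.188 -0.   ] yaw(y)-10.8 F [ 0.4 -0.5  1. ] w0.999 g0.0 q [ 0.33  0.75 -0.19  1.56  0.18  0.84 -0.12]
267 [0, 0, 0, 6, 8, 12, 15, 15, 14, 15, 15, 15, 14, 14, 15, 13, 15, 18, 16, 16, 13, 8, 6, 4, 0, 0, 0, 0, 0, 0, 0, 0]
```

Emit:
servo_tool --grip '[1,1,1,1,1,1,1,1,1]' --dp '[[2,5,-18],[0,0,-20],[0,0,-20],[0,0,-20],[0,0,-15],[0,0,-5],[0,0,0],[0,0,0],[0,0,0]]' --delta_rot '[[0,0,0],[0,0,0],[0,0,0],[0,0,0],[0,0,0],[0,0,0],[0,0,0],[0,0,0],[0,0,0]]'

```text
clock: 41.27
position: [0.6313, -0.1547, 0.0052]
tcp_rot: [0.001, 0.77, 0.638, 0.001]
contact_force: [0.6, -0.7, 0.1]
width: 1.001
gripper_force: 0.0
```

Emit:
servo_tool --grip '[0.4,0.4,0.4,0.4,0.4]' --dp '[[0,0,0],[0,0,0],[0,0,0],[0,0,0],[0,0,0]]' --delta_rot '[[0,0,0],[0,0,0],[0,0,0],[0,0,0],[0,0,0]]' --newtons 60

```text
clock: 41.68
position: [0.6312, -0.1545, 0.0052]
tcp_rot: [0.001, 0.77, 0.638, 0.001]
contact_force: [-0.4, -0.4, 6.6]
width: 0.591
gripper_force: 62.9
```

Emit:
servo_tool --grip '[0.4,0.4,0.4,0.4,0.4,0.4,0.4,0.4,0.4,0.4,0.4,0.4]' --dp '[[0,0,15],[0,0,25],[-4,6,30],[-16,21,30],[-16,21,10],[-16,21,0],[-16,21,0],[-16,21,0],[-16,21,0],[-16,21,0],[-16,21,0],[-16,21,0]]' --delta_rot '[[0,0,0],[0,0,0],[0,0,0],[0,0,0],[0,0,0],[0,0,0],[0,0,0],[0,0,0],[0,0,0],[0,0,0],[0,0,0],[0,0,0]]'

```text
clock: 42.68
position: [0.481, 0.0415, 0.1138]
tcp_rot: [-0.0, 0.77, 0.638, -0.0]
contact_force: [1.1, 0.1, -0.3]
width: 0.593
gripper_force: 62.5
```

Emit:
servo_tool --grip '[0.4,0.4,0.4,0.4,0.4,0.4,0.4,0.4,0.4]' --dp '[[-15,20,0],[-15,22,0],[-15,21,0],[0,0,0],[0,0,0],[0,0,-14],[0,0,-14],[0,0,0],[0,0,0]]' --delta_rot '[[0,0,0],[0,0,0],[0,0,0],[0,0,0],[0,0,0],[0,0,0],[0,0,0],[0,0,0],[0,0,0]]'

```text
clock: 43.43
position: [0.4373, 0.1025, 0.0854]
tcp_rot: [-0.0, 0.771, 0.637, -0.001]
contact_force: [0.2, 0.1, -0.6]
width: 0.592
gripper_force: 62.5
```

Run:
```python
from h import *
st()
t=ctrl.snapshot("top");cv2.imwrite("pics/top8.png",t);s=ctrl.snapshot("side");cv2.imwrite("pics/side8.png",s)
w=(t[180:212,305:336].min(2)>150);print(w.sum())
```

```text
t43.43 p [437.3 102.5  85.4] z [-0.001 -0.001 -1.   ] y [ 0.982 -0.188 -0.001] yaw(y)-10.8 F [ 0.2  0.1 -0.6] w0.592 g62.5 q [-0.18  0.55 -0.15  2.14  0.17  0.47 -0.65]
115
```

Emit:
servo_tool --grip '[0.4,0.4,0.4,0.4,0.4,0.4,0.4,0.4,0.4,0.4]' --dp '[[0,0.5,-6],[0,0,-5],[0,0,-5],[0,0,-5],[0,0,-5],[0,0,-5],[0,0,-5],[0,0,0],[0,0,0],[0,0,0]]' --delta_rot '[[0,0,0],[0,0,0],[0,0,0],[0,0,0],[0,0,0],[0,0,0],[0,0,0],[0,0,0],[0,0,0],[0,0,0]]'

```text
clock: 44.37
position: [0.4373, 0.1042, 0.0499]
tcp_rot: [-0.0, 0.77, 0.638, 0.0]
contact_force: [0.5, 0.3, -0.7]
width: 0.591
gripper_force: 62.5
```

Emit:
servo_tool --grip '[0.4,0.4,1,1,1,1,1,1,1,1,1]' --dp '[[0,0,-1],[0,0,0],[0,0,0],[0,0,0],[0,0,0],[0,0,20],[0,0,20],[0,0,20],[0,0,12],[0,0,0],[0,0,0]]' --delta_rot '[[0,0,0],[0,0,0],[0,0,0],[0,0,0],[0,0,0],[0,0,0],[0,0,0],[0,0,0],[0,0,0],[0,0,0],[0,0,0]]'

```text
clock: 45.28
position: [0.4375, 0.1041, 0.1212]
tcp_rot: [0.0, 0.77, 0.638, 0.001]
contact_force: [-0.3, -0.6, 0.2]
width: 1.0
gripper_force: 0.0
```

Emit:
servo_tool --grip '[1,0.7,0.7,0.7,0.7,0.7,0.7,0.7,0.7]' --dp '[[10,-24,0],[10,-24,0],[10,-24,0],[10,-24,0],[10,-24,0],[10,-24,0],[10,-24,0],[0,0,0],[0,0,0]]' --delta_rot '[[0,0,0],[0,0,0],[0,0,0],[0,0,0],[0,0,0],[0,0,0],[0,0,0],[0,0,0],[0,0,0]]'

```text
clock: 46.03
position: [0.5066, -0.0657, 0.1193]
tcp_rot: [-0.001, 0.771, 0.637, -0.001]
contact_force: [-0.3, 0.3, -0.5]
width: 0.697
gripper_force: 0.0
```

Run:
```python
from h import *
st()
ts=np.mean([ctrl.snapshot("top").astype(float) for _ in range(6)],0).clip(0,255).astype(np.uint8);cv2.imwrite("pics/top9.png",ts)
a=cv2.resize(ts[244:288,196:252],None,fx=10,fy=10,interpolation=cv2.INTER_CUBIC)
b=cv2.resize(ts[205:245,145:201],None,fx=4,fy=4,interpolation=cv2.INTER_CUBIC)
b=np.hstack([b,cv2.resize(ts[180:212,290:346],None,fx=4,fy=4)[:128].copy() if 0 else cv2.resize(ts[177:217,295:379],None,fx=4,fy=4)])
cv2.imwrite("pics/i.png",np.vstack([a,b]))
```

```text
t46.03 p [506.6 -65.7 119.3] z [-0.003 -0.    -1.   ] y [ 0.982 -0.19  -0.003] yaw(y)-10.9 F [-0.3  0.3 -0.5] w0.697 g0.0 q [ 0.22  0.56 -0.19  1.94  0.17  0.66 -0.27]
```

View pics/i.png

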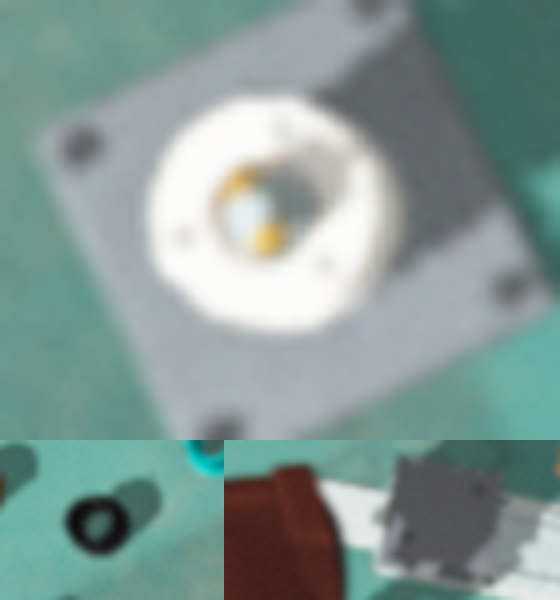

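Run:
```python
from h import *
f=lambda *a:print((bp("top",*a)*1000).round(1))
f(220.85,264.6,.072);f(222.2,264.9,.060);f(222.2,264.9,.058)
for n in("top7","top8","top9"):
    x=cv2.imread(f"pics/{n}.png")[200:250,150:200];w=(x.max(2)<70).astype(np.uint8);m=cv2.moments(w,True);ys,xs=np.nonzero(w);print(n,m["m00"],150+m["m10"]/m["m00"],200+m["m01"]/m["m00"],xs.min()+150,xs.max()+150,ys.min()+200,ys.max()+200)
for z in(.028,.014,.0):f(169.45,225.7,z)
print([pj("top",[.54+d*0,.247,z]) for d in[0] for z in(0,.028)])
```

```text
[437.2 102.1  72. ]
[437.1 100.6  60. ]
[437.1 100.9  58. ]
top7 142.0 169.48591549295776 225.6549295774648 162 177 220 232
top8 243.0 176.36625514403292 234.3827160493827 162 199 220 249
top9 140.0 169.44285714285715 225.69285714285715 162 177 220 232
[539.1 246.6  28. ]
[541.1 250.7  14. ]
[543.1 254.8   0. ]
[(np.float64(172.28667064124974), np.float64(226.879018371395)), (np.float64(169.32463633408852), np.float64(225.3564170267539))]
```

Emit:
servo_tool --grip '[0.7,0.7,0.7,0.7,0.7,0.7,0.7,0.7,0.7,0.7,0.7,0.7]' --dp '[[4,22,0],[4,22,0],[4,22,0],[4,22,0],[4,22,0],[4,22,0],[4,22,0],[4,22,0],[2,22,0],[0,22,0],[0,22,0],[0,22,0]]' --delta_rot '[[0,0,0.11],[0,0,0.11],[0,0,0.11],[0,0,0.11],[0,0,0.11],[0,0,0.11],[0,0,0.11],[0,0,0.11],[0,0,0.11],[0,0,0.11],[0,0,0.11],[0,0,0.11]]'

```text
clock: 47.33
position: [0.5407, 0.2018, 0.1209]
tcp_rot: [0.0, 0.214, 0.977, -0.0]
contact_force: [0.0, -0.4, -0.3]
width: 0.699
gripper_force: 0.0
```

Emit:
servo_tool --grip '[0.7,0.7,0.7,0.7,0.7,0.7,0.7,0.7]' --dp '[[0,20,0],[0,20,0],[0,0,0],[0,0,-20],[0,0,-20],[0,0,0],[0,0,0],[0,0,0]]' --delta_rot '[[0,0,0.11],[0,0,0.11],[0,0,0],[0,0,0],[0,0,0],[0,0,0],[0,0,0],[0,0,0]]'

```text
clock: 48.0
position: [0.5415, 0.2403, 0.0817]
tcp_rot: [0.0, 0.109, 0.994, 0.0]
contact_force: [0.0, -0.5, 0.9]
width: 0.697
gripper_force: 0.0
```

Run:
```python
from h import *
st()
```

```text
t48.00 p [541.5 240.3  81.7] z [ 0.001  0.    -1.   ] y [0.217 0.976 0.001] yaw(y)77.5 F [ 0.  -0.5  0.9] w0.697 g0.0 q [-0.12  0.77 -0.56  1.74  0.55  0.79  0.41]
```

Emit:
servo_tool --grip '[0.7,0.7,0.7,0.7,0.7,0.7,0.7,0.7,0.7]' --dp '[[0,11,0],[0,0,-20],[0,0,-20],[0,0,-15],[0,0,-12],[0,0,-6],[0,0,0],[0,0,0],[0,0,0]]' --delta_rot '[[0,0,0],[0,0,0],[0,0,0],[0,0,0],[0,0,0],[0,0,0],[0,0,0],[0,0,0],[0,0,0]]' --newtons 20

```text
clock: 48.75
position: [0.5419, 0.2519, 0.0089]
tcp_rot: [0.001, 0.109, 0.994, 0.001]
contact_force: [-0.5, 0.2, -1.1]
width: 0.695
gripper_force: 0.0
```

Emit:
servo_tool --grip '[0.3,0.3,0.3,0.3,0.3,0.3]' --dp '[[0,0,0],[0,0,0],[0,0,0],[0,0,0],[0,0,0],[0,0,0]]' --delta_rot '[[0,0,0],[0,0,0],[0,0,0],[0,0,0],[0,0,0],[0,0,0]]'

```text
clock: 49.25
position: [0.5418, 0.2516, 0.0088]
tcp_rot: [0.001, 0.109, 0.994, 0.0]
contact_force: [-0.9, -0.3, 5.3]
width: 0.386
gripper_force: 20.0
```

Emit:
servo_tool --grip '[0.75,0.75,0.75,0.75]' --dp '[[0,0,0],[0,0,0],[0,0,0],[0,0,0]]' --delta_rot '[[0,0,0],[0,0,0],[0,0,0],[0,0,0]]'

```text
clock: 49.58
position: [0.541, 0.2508, 0.0074]
tcp_rot: [-0.0, 0.109, 0.994, -0.0]
contact_force: [0.7, 0.1, 0.1]
width: 0.749
gripper_force: 0.0
```

Emit:
servo_tool --grip '[0.75,0.75,0.75,0.75,0.75,0.75,0.75,0.75,0.75,0.75,0.75,0.75]' --dp '[[0,0,0],[0,0,0],[0,0,0],[0,0,0],[0,0,0],[0,0,0],[0,0,0],[0,0,0],[0,0,0],[0,0,0],[0,0,0],[0,0,0]]' --delta_rot '[[0,0,-0.12],[0,0,-0.12],[0,0,-0.12],[0,0,-0.12],[0,0,-0.12],[0,0,-0.12],[0,0,-0.12],[0,0,-0.12],[0,0,-0.12],[0,0,-0.12],[0,0,-0.12],[0,0,-0.12]]'

```text
clock: 50.58
position: [0.5409, 0.2512, 0.0076]
tcp_rot: [-0.0, 0.739, 0.674, -0.0]
contact_force: [-0.1, 0.2, 0.8]
width: 0.749
gripper_force: 0.0
```

Emit:
servo_tool --grip '[0.75,0.75,0.2,0.2,0.2,0.2,0.2,0.2]' --dp '[[0,0,0],[0,0,0],[0,0,0],[0,0,0],[0,0,0],[0,0,0],[0,0,0],[0,0,0]]' --delta_rot '[[0,0,-0.1],[0,0,0],[0,0,0],[0,0,0],[0,0,0],[0,0,0],[0,0,0],[0,0,0]]' --newtons 80

```text
clock: 51.25
position: [0.5413, 0.2511, 0.0082]
tcp_rot: [-0.0, 0.77, 0.638, 0.0]
contact_force: [0.2, -0.8, 4.7]
width: 0.362
gripper_force: 79.4
```

Emit:
servo_tool --grip '[0.2,0.2,0.2,0.2,0.2,0.2,0.2,0.2,0.2,0.2,0.2,0.2]' --dp '[[0,0,20],[0,0,25],[0,0,25],[-4,-6,25],[-15,-21,0],[-15,-21,0],[-15,-21,0],[-15,-21,0],[-15,-21,0],[-15,-21,0],[-10,-18,0],[0,0,0]]' --delta_rot '[[0,0,0],[0,0,0],[0,0,0],[0,0,0],[0,0,0],[0,0,0],[0,0,0],[0,0,0],[0,0,0],[0,0,0],[0,0,0],[0,0,0]]'

```text
clock: 52.25
position: [0.4338, 0.0962, 0.1023]
tcp_rot: [-0.0, 0.772, 0.636, -0.003]
contact_force: [-0.5, -0.4, -0.4]
width: 0.363
gripper_force: 79.3
```

Emit:
servo_tool --grip '[0.2,0.2,0.2]' --dp '[[0,0,0],[0,0,0],[0,0,0]]' --delta_rot '[[0,0,0],[0,0,0],[0,0,0]]'

```text
clock: 52.5
position: [0.4381, 0.1023, 0.1029]
tcp_rot: [-0.0, 0.77, 0.639, 0.001]
contact_force: [0.2, -0.2, -0.4]
width: 0.366
gripper_force: 79.3
```

Run:
```python
from h import *
st()
t=np.mean([ctrl.snapshot("top").astype(float) for _ in range(4)],0).clip(0,255).astype(np.uint8);cv2.imwrite("pics/top10.png",t)
a=cv2.resize(t[244:288,196:252],None,fx=10,fy=10,interpolation=cv2.INTER_CUBIC)
s=ctrl.snapshot("side")
print(pj("side",[.437,.101,.09]))
cv2.imwrite("pics/j.png",a)
```

```text
t52.50 p [438.1 102.3 102.9] z [ 0.001  0.001 -1.   ] y [ 0.983 -0.185  0.001] yaw(y)-10.6 F [ 0.2 -0.2 -0.4] w0.366 g79.3 q [-0.18  0.52 -0.13  2.12  0.13  0.51 -0.6 ]
(np.float64(211.14188848050463), np.float64(218.32174650451282))
```

View pics/j.png

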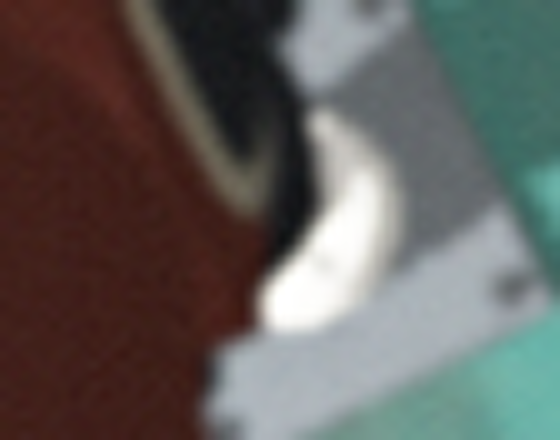

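Emit:
servo_tool --grip '[0.2,0.2,0.2,0.2,0.2,0.2,0.2]' --dp '[[-0.5,-0.8,-5],[0,0,-5],[0,0,-5],[0,0,-3],[0,0,0],[0,0,0],[0,0,0]]' --delta_rot '[[0,0,0],[0,0,0],[0,0,0],[0,0,0],[0,0,0],[0,0,0],[0,0,0]]'

```text
clock: 53.33
position: [0.4367, 0.1003, 0.0848]
tcp_rot: [-0.0, 0.77, 0.638, -0.0]
contact_force: [-0.3, 0.2, -1.2]
width: 0.366
gripper_force: 79.4
```

Emit:
servo_tool --grip '[0.2,0.2,0.2,0.2,0.2]' --dp '[[0,0,-1.5],[0,0,-1.5],[0,0,0],[0,0,0],[0,0,0]]' --delta_rot '[[0,0,0],[0,0,0],[0,0,0],[0,0,0],[0,0,0]]'

```text
clock: 53.75
position: [0.4371, 0.1004, 0.0821]
tcp_rot: [0.0, 0.77, 0.638, 0.0]
contact_force: [1.3, 0.3, 3.0]
width: 0.365
gripper_force: 79.7
```

Emit:
servo_tool --grip '[0.2,0.2,0.2,0.2,0.2]' --dp '[[0,0,-1.5],[0,0,-1.5],[0,0,0],[0,0,0],[0,0,0]]' --delta_rot '[[0,0,0],[0,0,0],[0,0,0],[0,0,0],[0,0,0]]'

```text
clock: 54.17
position: [0.4368, 0.1004, 0.0786]
tcp_rot: [-0.0, 0.77, 0.638, 0.0]
contact_force: [-0.3, 0.4, -1.7]
width: 0.357
gripper_force: 79.6
```

Emit:
servo_tool --grip '[0.2,0.2,0.2,0.2,0.2,0.2]' --dp '[[0,0,-2],[0,0,-2],[0,0,-2],[0,0,0],[0,0,0],[0,0,0]]' --delta_rot '[[0,0,0],[0,0,0],[0,0,0],[0,0,0],[0,0,0],[0,0,0]]'

```text
clock: 54.67
position: [0.4364, 0.1005, 0.072]
tcp_rot: [-0.0, 0.77, 0.638, -0.0]
contact_force: [2.7, 2.2, -9.3]
width: 0.365
gripper_force: 79.9
```

Emit:
servo_tool --grip '[0.2,0.2,0.2,0.2,0.2]' --dp '[[0,0,-1],[0,0,-1],[0,0,0],[0,0,0],[0,0,0]]' --delta_rot '[[0,0,0],[0,0,0],[0,0,0],[0,0,0],[0,0,0]]'

```text
clock: 55.08
position: [0.4366, 0.1002, 0.071]
tcp_rot: [0.0, 0.77, 0.638, -0.0]
contact_force: [0.7, -0.0, -1.9]
width: 0.363
gripper_force: 80.7
```

Emit:
servo_tool --grip '[0.2,0.2,0.2,0.2,0.2]' --dp '[[0,0,-1],[0,0,-1],[0,0,0],[0,0,0],[0,0,0]]' --delta_rot '[[0,0,0],[0,0,0],[0,0,0],[0,0,0],[0,0,0]]'

```text
clock: 55.5
position: [0.4365, 0.1, 0.0691]
tcp_rot: [0.0, 0.77, 0.638, -0.0]
contact_force: [-1.5, -0.0, 4.5]
width: 0.366
gripper_force: 81.4
```

Emit:
servo_tool --grip '[0.2,0.2,0.2]' --dp '[[0,0,-0.7],[0,0,0],[0,0,0]]' --delta_rot '[[0,0,0],[0,0,0],[0,0,0]]'

```text
clock: 55.75
position: [0.4366, 0.1, 0.0691]
tcp_rot: [0.0, 0.77, 0.638, -0.0]
contact_force: [-2.4, -1.4, 11.3]
width: 0.362
gripper_force: 82.3
```

Seated (hard stop at the expected height). Release, retreat and look.

Emit:
servo_tool --grip '[0.8,0.8,0.8,0.8,0.8,0.8,0.8,0.8,0.8,0.8,0.8,0.8]' --dp '[[0,0,0.7],[0,0,0],[0,0,0],[0,0,0],[0,0,15],[0,0,20],[0,0,20],[10,-20,0],[12,-24,0],[12,-24,0],[12,-24,0],[12,-24,0]]' --delta_rot '[[0,0,0],[0,0,0],[0,0,0],[0,0,0],[0,0,0],[0,0,0],[0,0,0],[0,0,0],[0,0,0],[0,0,0],[0,0,0],[0,0,0]]'

```text
clock: 56.75
position: [0.495, -0.0168, 0.1236]
tcp_rot: [-0.0, 0.77, 0.638, -0.0]
contact_force: [0.4, 0.7, -0.1]
width: 0.797
gripper_force: 0.0
```

Emit:
servo_tool --grip '[0.8,0.8,0.8,0.8,0.8,0.8]' --dp '[[12,-24,0],[12,-24,0],[0,0,0],[0,0,0],[0,0,0],[0,0,0]]' --delta_rot '[[0,0,0],[0,0,0],[0,0,0],[0,0,0],[0,0,0],[0,0,0]]'

```text
clock: 57.25
position: [0.5181, -0.0621, 0.1236]
tcp_rot: [-0.001, 0.769, 0.639, -0.0]
contact_force: [0.5, 0.4, -0.0]
width: 0.798
gripper_force: 0.0
```

Run:
```python
from h import *
st()
t=np.mean([ctrl.snapshot("top").astype(float) for _ in range(4)],0).clip(0,255).astype(np.uint8);cv2.imwrite("pics/top11.png",t)
a=cv2.resize(t[244:288,196:252],None,fx=8,fy=8,interpolation=cv2.INTER_CUBIC)
b=cv2.resize(ctrl.snapshot("side")[215:275,300:412],None,fx=4,fy=4,interpolation=cv2.INTER_CUBIC)
cv2.imwrite("pics/k.png",np.vstack([a,b]))
for z in(.089,.087,.097,.102):print(z,np.round(pj("top",[.437,.1008,z]),2))
```

```text
t57.25 p [518.1 -62.1 123.6] z [-0.001  0.001 -1.   ] y [ 0.983 -0.184 -0.001] yaw(y)-10.6 F [ 0.5  0.4 -0. ] w0.798 g0.0 q [ 0.19  0.56 -0.16  1.91  0.14  0.68 -0.24]
0.089 [220.33 264.39]
0.087 [220.45 264.42]
0.097 [219.81 264.23]
0.102 [219.49 264.13]
```

View pics/k.png

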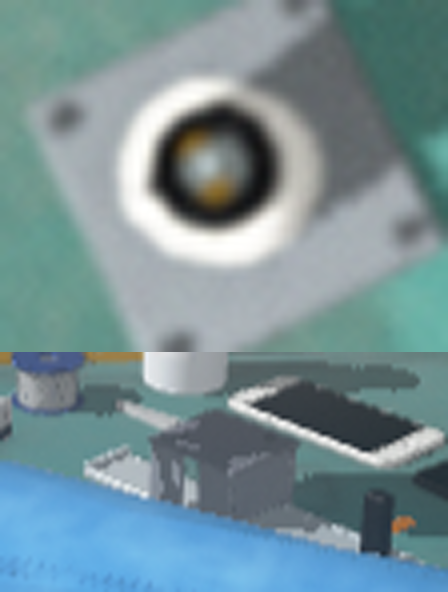

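```bash
python3 -c "
from bench import ctrl
print(ctrl.hand_in())"
```

```text
the job is handed in; nothing more can be done
None
```

I put all four bobbins flat on the spindle, pressed the black keeper cap past the catches until it sat home, left the slide home and the magazine empty, and handed the job in; no verdict came back.

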